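# Weigh the soda maker's gas cylinder on the bench scale

### The arm

A 6-joint arm with a two-finger parallel gripper is mounted at the origin on the work surface. World frame = base frame: x ahead of the robot, y to its left, z up, the work surface at z = 0. Lengths are in m, angles in rad, forces in N, time in s.
With the tool pointing down it reaches from about 0.3 to 0.875 m from the base axis. Payload 6.4 kg.
Tool frame: the origin (TCP) lies midway between the tips of the shut fingers; the grasp point (between the pads) lies 19 mm behind it (ctrl.pinch_z is the distance from the TCP to the grasp point, in m); z points along the fingers, y is the line along which they close (so a half turn about z gives the same grasp; the last joint's range is limited). The gripper opens to 85 mm and grips with 20 to 120 N. Pads are 22 mm wide; open, the fingers measure 114 mm over their backs; the gripper's body (76 mm by 85 mm) begins 54 mm behind the grasp point. The pads swing forward as they close: fully open they stand 13 mm farther back than shut.
Start: joints at [-1.485, 0.181, 1.607, -0, 1.354, -0.206], TCP at [0.165, -0.551, 0.231] pointing down, gripper open.
Joint ranges: [-2.99, 2.99], [-0.89, 2.07], [0.3, 2.58], [-1.14, 4.28], [0, 2.63], [-3.12, 3.12]. Speed limits (rad/s): [2.57, 2.57, 3.01, 3.14, 3.14, 3.14].

### API

Orientations are given as a unit quaternion [w, x, y, z].
In Python, from bench import ctrl gives the robot as it stands.
- The arm moves only by the tool apply_moves, never from a script. Its argument "moves" is a list of rows, each an object with "jaw": the opening, from 0 (shut) to 1 (fully open); "offset": the shift along the tool's x, y, z in mm, a list of three; "rot": the turn, a rotation vector about the tool's x, y, z in degrees, a list of three. In form: [{"jaw": jaw, "offset": [dx, dy, dz], "rot": [ax, ay, az]}, ...]. A call has exactly 5 rows; each row shifts and turns the commanded pose from where the row before left it, along the tool's axes as they then stand; what a row does not reach is not made up. A row lasts 1/8 s, in which the tool goes at most 62.5 mm and 10.7 degrees, less where a joint would pass 70% of its speed; a pose out of reach is approached as far as the arm can. A call is refused whole if a number of a shift passes 62.5 or a number of a turn 10.7, either way. A call with a gripper value outside its range is refused whole. The fingers move at their own pace and stop on an object; the grip force is fixed at half the most. Time passes only in rows, so rows that do not move let the fingers close, or fill a call up. It gives the time, the measured TCP pose, the force, the opening and the grip force at its end, in the units of the state.
- ctrl.get_obs(): the state, without advancing time (a new reading comes with each control period).
- ctrl.camera(name): name is "scene" or "top" or "wrist"; returns (picture, depth): 480x640x3 uint8, red, green, blue; 480x640 float32, m along the optical axis (not along the pixel's ray), 0 where there is no reading.
- ctrl.camera_params(name): a dict with "K" (3x3 intrinsics, pixels), "cam_to_world" (4x4, takes a point from camera to world coordinates); the wrist camera has in their place "mount" (4x4, takes a point from camera to tool coordinates, whose origin is the TCP and whose axes are the flange's). Camera axes: x right, y down, z forward; pixel columns grow to the right and rows downward; lengths in m; the calibration is good to about 2 mm. A picture is of the moment at which its call begins: read the wrist's pose just before it. camera_params takes no time and is no camera call.
- ctrl.hand_in(): hands the job in; it is judged then, once.
Trained networks look in the newest picture that a camera, given by its name, has taken for a name from the list of things; names that differ only in an ending like _2 or _b are one class to them, and where a whole thing is asked for, a point or a joint stands for the part that bears it (a point fixed in the world has none). Each returns a list of dicts, best first, with "score" (0 to 1); they miss things now and then, are a little off and sometimes report something else, mostly with a low value. They report only what shows in the picture. A call takes as long as a camera call. They do not tell look-alikes from the thing itself.
- ctrl.outline_of(camera, target): "region" (480x640 bool, what is visible of it) and "position" ([column, row] in pixels, amid what is visible of it).
The state is a dict: "time_s": time; "q": joint angles; "dq": joint speeds; "joint_efforts": joint torques, N m; "eef_pos": TCP position; "eef_rot": TCP orientation; "wrist_force": force on the tool from outside, world axes, zero at the start; "torque": the same for the moment, N m; "opening": opening from 0.0 (shut) to 1.0 (fully open); "grasp_force": force on a finger pad.
Only numpy, scipy, OpenCV 4.12 (cv2) and the standard library are available. Lean on these libraries where they do the work, as an engineer would, in place of code of your own. Each camera call takes 0.05 s, during which the arm holds its last target. There are 200 camera calls.

### The job

Weigh the soda maker's gas cylinder: switch the bench scale on with its round left-hand key, then zero it, still empty, with the square middle key. Then raise the lying cylinder upright on the table, valve up, tipping it about its foot so that the foot stays down on the table until it stands, and carry it over and set it gently, upright, on the middle of the weighing plate. Last, press the wide right-hand key to hold the reading and leave the cylinder standing there; press each key fully, one at a time and in this order, and leave the other things on the table where they are.

Things in the scene. Friction and masses are not known exactly. Their poses are not given: they have to be found in the camera images.
- scale: Flat grey bench scale, fixed on the table left or right of the robot's centre line, turned up to 0.25 rad; 260 mm deep (x), 210 mm wide (y). Origin under its middle, at table height; x points from the key side (which faces the robot) to the back, y to the left as the robot sees it, z up. Front 84 mm: key ledge, surface 42 mm high. Behind it a low dark display strip, then the plate.
- plate_middle (a point): Middle of the top of the square-cornered steel weighing plate, 170 mm (x) by 196 mm (y): 40 mm behind the scale's origin (+x), 56 mm above the table; axes as the scale's. The plate does not sink under load.
- on_key (a joint): ON key, the left one (scale's +y): round cap, 22 mm across. 0 = up, 0.005 m = fully pressed; moves straight down, springs back; begins to move at 1.5 N, fully down takes 5 N.
- zero_key (a joint): ZERO key, the middle one: square cap 20 x 20 mm; values, travel and forces as the ON key.
- hold_key (a joint): HOLD key, the right one (scale's -y): wide cap, 36 mm along the scale's y, 20 mm along its x; values, travel and forces as the ON key.
- on_key_top (a point): Middle of the top face of the ON key, 50 mm above the table when up; 106 mm in front of the scale's origin and 62 mm to its left.
- zero_key_top (a point): Middle of the top face of the ZERO key, 50 mm above the table when up; 106 mm in front of the scale's origin. The three keys stand in one row, 62 mm apart.
- hold_key_top (a point): Middle of the top face of the HOLD key, 50 mm above the table when up; 106 mm in front of the scale's origin and 62 mm to its right.
- cylinder: Small steel gas cylinder, 250 mm long, 0.6 to 0.9 kg, lying beside the scale. z runs from foot to valve; origin on the axis 120 mm from the foot face. From the foot: black eight-sided boot, 60 mm over the flats, 35 mm long (it does not roll); steel body, 54 mm diameter, to 170 mm; rounded shoulder to 194 mm; round brass valve, 25 mm diameter, to 250 mm. Centre of mass about 113 mm from the foot.
- cylinder_foot (a point): Centre of the cylinder's flat foot face; z axis as the cylinder's. 31 mm above the table while lying, on the table when it stands.
- cylinder_valve (a point): On the cylinder's axis in the brass valve, 222 mm from the foot face, 28 mm from the valve's end; 26 mm above the table while lying. A good place to hold: pinched here from the sides, the cylinder can swing between the fingers. z axis as the cylinder's.
- mug: Bystander: white mug, 80 mm across, 92 mm high, behind the work area. Origin at the centre of its underside.
- jar: Bystander: amber jar with white lid, 72 mm across, 125 mm high, behind the work area. Origin at the centre of its underside.
- cup_stack: Bystander: nest of upturned paper cups, 72 mm across, 118 mm high, at the back middle. Origin at the centre of its underside.
- shaker: Bystander: dark wooden shaker, 42 mm across, 81 mm high, between scale and cylinder. Origin at the centre of its underside.
- spoon: Bystander: steel spoon lying lengthwise on the centre line, between scale and cylinder. Origin at its middle, underside.
- soap: Bystander: white soap bottle, 64 mm across, 175 mm high, on the far left. Origin at the centre of its underside.
- tape: Bystander: clear roll of tape lying flat, 92 mm across, 24 mm high, on the far right. Origin at the centre of its underside.
Mind the look-alikes: they are no part of the job. What is shaped like the cylinder but pink is not meant.

How it is judged:
By the outcome, as a careful person would: the job done as asked, in the order asked, and still so for the second after the job is handed in, with the robot touching nothing.
It also fails if it takes over 72 s, if anything falls off the work surface, if the arm or the gripper's body presses on something with over 40 N, if the wrist force passes 120 N, or if a joint passes its speed limit or range.

## Working session

There is one attempt and no reset: what is moved stays moved. The work goes in short steps, Python scripts to look and compute and a tool call to move; the robot and the scene stay as the last step left them, time stands still between calls to the robot, and variables do not carry over. Pictures are saved under pics/ and viewed, at most 10 in all, crops included, and the job is handed in when it is done.

Besides the shell and the picture viewer there is one more tool, called as name([rows], argument=value, ...), one row to a line, values as JSON. apply_moves: Moves the arm, as the interface text tells. Its arguments: {"type":"object","properties":{"moves":{"type":"array"}},"required":["moves"]}

```bash
mkdir -p pics; cat > h.py <<'E'
import numpy as np, cv2
from bench import ctrl
from scipy.spatial.transform import Rotation as R
def cam(n):
    o=ctrl.get_obs(); im,d=ctrl.camera(n); p=ctrl.camera_params(n); K=np.array(p["K"])
    if "cam_to_world" in p: T=np.array(p["cam_to_world"])
    else:
        W=np.eye(4); q=o["eef_rot"]; W[:3,:3]=R.from_quat([q[1],q[2],q[3],q[0]]).as_matrix(); W[:3,3]=o["eef_pos"]; T=W@np.array(p["mount"])
    v,u=np.mgrid[:480,:640]
    P=np.stack([(u-K[0,2])*d/K[0,0],(v-K[1,2])*d/K[1,1],d],-1)@T[:3,:3].T+T[:3,3]
    P[d<=0]=np.nan
    return im,d,P,K,T
def save(n,im): cv2.imwrite("pics/"+n+".png",im[...,::-1])
E
python3 - <<'E'
from h import *
np.set_printoptions(precision=4,suppress=True)
o=ctrl.get_obs(); print(o["time_s"],o["eef_pos"],o["eef_rot"],o["opening"])
for c in("top","scene"):
    im,d,P,K,T=cam(c); save(c,im); np.savez(c,im=im,P=P,K=K,T=T)
    for t in ["scale","on_key","zero_key","hold_key","cylinder","cylinder_valve","mug","jar","cup_stack","shaker","spoon","soap","tape"]:
        for r in ctrl.outline_of(c,t)[:3]:
            m=r["region"]; q=P[m]; q=q[~np.isnan(q[:,0])]
            if r["score"]>.2 and len(q): print(c,t,round(r["score"],2),np.round(r["position"]),m.sum(),np.median(q,0),"top",np.percentile(q[:,2],95))
print(ctrl.get_obs()["time_s"])
E
```

```text
0.0 [ 0.1654 -0.5501  0.2304] [-0.0009  0.9894  0.1454  0.    ] 0.9963799579348858
top scale 0.76 [262. 226.] 5991 [0.5356 0.2027 0.053 ] top 0.060865406851876726
top scale 0.61 [145. 243.] 627 [0.4559 0.5121 0.1149] top 0.1751205115173767
top on_key 0.52 [234. 256.] 23 [0.445  0.2793 0.0494] top 0.05645374346035161
top zero_key 0.36 [257. 259.] 47 [0.4384 0.2189 0.05  ] top 0.05499487682233042
top cylinder 0.95 [475. 319.] 1097 [ 0.2698 -0.4245  0.0514] top 0.06156133066461663
top cylinder 0.64 [392. 231.] 1430 [ 0.5242 -0.1891  0.0484] top 0.06018259667917553
top cylinder_valve 0.95 [474. 317.] 1101 [ 0.2705 -0.4251  0.0513] top 0.06156037841662768
top cylinder_valve 0.73 [393. 232.] 1324 [ 0.5244 -0.1888  0.0492] top 0.060332482290908374
top cylinder_valve 0.66 [328. 188.] 164 [0.6559 0.009  0.0705] top 0.08364389915502936
top mug 0.67 [383. 157.] 944 [ 0.7661 -0.1629  0.036 ] top 0.09229547127418247
top mug 0.37 [328. 187.] 163 [0.655  0.0089 0.0705] top 0.08366096284561302
top jar 0.65 [279. 153.] 687 [0.7432 0.1569 0.1179] top 0.12919838707187425
top cup_stack 0.91 [327. 147.] 
[... 1100 characters left out ...]
top 0.061830580809573384
scene cylinder_valve 0.86 [109. 263.] 1869 [ 0.2848 -0.4265  0.0466] top 0.06118323321715957
scene mug 0.95 [306. 348.] 2407 [ 0.7664 -0.1661  0.0568] top 0.09388229138123827
scene jar 0.64 [433. 283.] 1772 [0.7769 0.1382 0.0901] top 0.1285014408079506
scene cup_stack 0.62 [392. 319.] 1760 [ 0.8038 -0.0019  0.0754] top 0.12117415830309283
scene shaker 0.66 [349. 294.] 510 [ 0.6761 -0.0014  0.0484] top 0.08219965263843461
scene spoon 0.86 [308. 261.] 557 [ 0.5112 -0.0009  0.0145] top 0.022035422281583505
scene soap 0.73 [458. 175.] 1108 [0.4783 0.5078 0.0879] top 0.1728003220770479
scene tape 0.59 [104. 354.] 1048 [ 0.508  -0.5034  0.0202] top 0.027624107467803864
1.4
```

```bash
python3 - <<'E'
from h import *
im=np.load("top.npz")["im"]
save("crop1",cv2.resize(im[130:370,200:520],None,fx=2.5,fy=2.5,interpolation=2))
E
```

```text
(no output)
```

View pics/crop1.png

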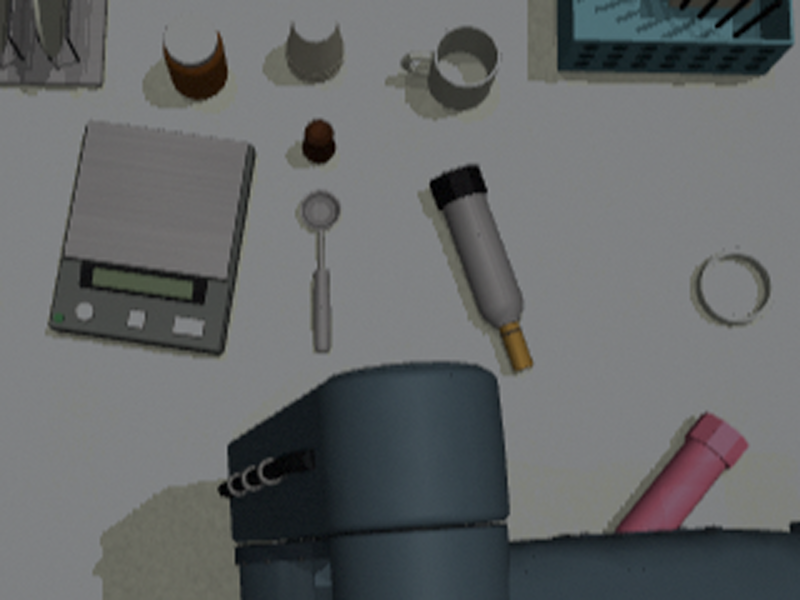

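The crop shows two cylinder-shaped things: a pink one at top pixel (475,319) and the steel one with a black boot and brass valve at (392,231). The steel one fits the description, with its boot at crop (458,187) and its valve at crop (517,350). The scale's keys are at crop (84,311), (136,319) and (188,326). Next I'll measure exactly.

```bash
python3 - <<'E'
from h import *
np.set_printoptions(precision=4,suppress=True)
for c in("top","scene"):
    f=np.load(c+".npz"); P=f["P"]; hsv=cv2.cvtColor(f["im"],cv2.COLOR_RGB2HSV)
    x,y,z=P[...,0],P[...,1],P[...,2]
    # scale
    m=(z>.045)&(z<.07)&(x>.36)&(x<.72)&(y>.05)&(y<.36)
    r=cv2.minAreaRect(P[m][:,:2].astype(np.float32)*1000); print(c,"scale rect(z>45)",r)
    m=(z>.032)&(z<.07)&(x>.36)&(x<.72)&(y>.05)&(y<.36)
    r=cv2.minAreaRect(P[m][:,:2].astype(np.float32)*1000); print(c,"scale rect(z>32)",r, "table z",np.nanmedian(z[(x>.4)&(x<.5)&(y>-.1)&(y<-.03)]),"plate z",np.nanmedian(z[(x>.56)&(x<.6)&(y>.15)&(y<.23)]))
    # cylinder
    m=(z>.012)&(z<.075)&(x>.36)&(x<.70)&(y>-.3)&(y<-.1)
    q=P[m]; r=cv2.minAreaRect(q[:,:2].astype(np.float32)*1000); print(c,"cyl rect",r,cv2.boxPoints(r).round().tolist())
    br=m&(hsv[...,0]>10)&(hsv[...,0]<30)&(hsv[...,1]>110); b=P[br]; print("valve",br.sum(),np.median(b,0),b.min(0),b.max(0))
    bk=m&(hsv[...,2]<55); k=P[bk]; print("boot",bk.sum(),np.median(k,0),k.min(0),k.max(0))
    st=q[(q[:,2]>.045)]; ax=cv2.fitLine(st[:,:2].astype(np.float32),cv2.DIST_HUBER,0,.01,.01).ravel(); print("axis line (z>45)",ax)
E
```

```text
top scale rect(z>45) ((542.2767333984375, 205.09027099609375), (200.7509765625, 254.8486328125), 82.84590911865234)
top scale rect(z>32) ((541.882080078125, 205.62918090820312), (209.70449829101562, 255.8204803466797), 82.87345123291016) table z -0.00011888231397549909 plate z 0.05569360977298898
top cyl rect ((527.64794921875, -184.6416015625), (138.2280731201172, 270.0032958984375), 86.78997039794922) [[389.0, -246.0], [659.0, -261.0], [666.0, -123.0], [397.0, -108.0]]
valve 136 [ 0.4167 -0.229   0.036 ] [ 0.39   -0.2465  0.0213] [ 0.4448 -0.2118  0.0434]
boot 332 [ 0.6018 -0.1603  0.0505] [ 0.414  -0.22    0.0166] [ 0.6314 -0.1276  0.0677]
axis line (z>45) [ 0.9401  0.3409  0.5457 -0.1835]
scene scale rect(z>45) ((545.41943359375, 202.1485595703125), (201.6432647705078, 252.9488525390625), 82.98046112060547)
scene scale rect(z>32) ((545.5, 201.53286743164062), (209.45054626464844, 262.4535827636719), 82.97407531738281) table z 0.002202513738101375 plate z 0.05842718266167135
scene cyl rect ((511.7284240722656, -200.9429931640625), (254.56961059570312, 64.66053009033203), 20.165451049804688) [[381.0, -214.0], [403.0, -275.0], [642.0, -187.0], [620.0, -127.0]]
valve 132 [ 0.4208 -0.2386  0.0377] [ 0.3981 -0.2509  0.0237] [ 0.4531 -0.2214  0.0452]
boot 642 [ 0.6235 -0.1706  0.0482] [ 0.4405 -0.2375  0.0123] [ 0.6405 -0.1288  0.0667]
axis line (z>45) [ 0.9452  0.3266  0.5646 -0.1882]
```

apply_moves([
  {"jaw": 1, "offset": [20, -13, 0], "rot": [0, 0, 0]},
  {"jaw": 1, "offset": [36, -24, 0], "rot": [0, 0, 0]},
  {"jaw": 1, "offset": [36, -24, 0], "rot": [0, 0, 0]},
  {"jaw": 1, "offset": [36, -24, 0], "rot": [0, 0, 0]},
  {"jaw": 1, "offset": [36, -24, 0], "rot": [0, 0, 0]},
])

```text
time_s: 2.02
eef_pos: [0.2924, -0.3968, 0.2313]
eef_rot: [-0.0, 0.989, 0.146, 0.0]
wrist_force: [-0.2, 0.3, -0.5]
opening: 0.999
grasp_force: 0.0
```

apply_moves([
  {"jaw": 1, "offset": [36, -24, 0], "rot": [0, 0, 0]},
  {"jaw": 1, "offset": [36, -24, 0], "rot": [0, 0, 0]},
  {"jaw": 1, "offset": [36, -24, 0], "rot": [0, 0, 0]},
  {"jaw": 1, "offset": [20, -13, 0], "rot": [0, 0, 0]},
  {"jaw": 1, "offset": [0, 0, 0], "rot": [0, 0, 0]},
])

```text
time_s: 2.65
eef_pos: [0.3901, -0.2786, 0.2313]
eef_rot: [-0.0, 0.989, 0.147, 0.0]
wrist_force: [-0.2, 0.4, 0.5]
opening: 0.996
grasp_force: 0.0
```

```bash
python3 - <<'E'
from h import *
np.set_printoptions(precision=4,suppress=True)
o=ctrl.get_obs();print(o["time_s"],o["eef_pos"],o["eef_rot"],o["q"],ctrl.pinch_z)
im,d,P,K,T=cam("wrist"); save("w1",im); np.savez("w1",im=im,P=P,K=K,T=T)
print(T)
E
```

```text
2.65 [ 0.3901 -0.2786  0.2313] [-0.0001  0.9891  0.1472  0.0001] [-0.8687 -0.0378  1.8396  0.0004  1.3398  0.4066] 0.0187
[[ 0.2919 -0.9153 -0.2776  0.4606]
 [-0.9565 -0.2795 -0.0841 -0.2566]
 [-0.0006  0.2901 -0.957   0.3736]
 [ 0.      0.      0.      1.    ]]
```

View pics/w1.png

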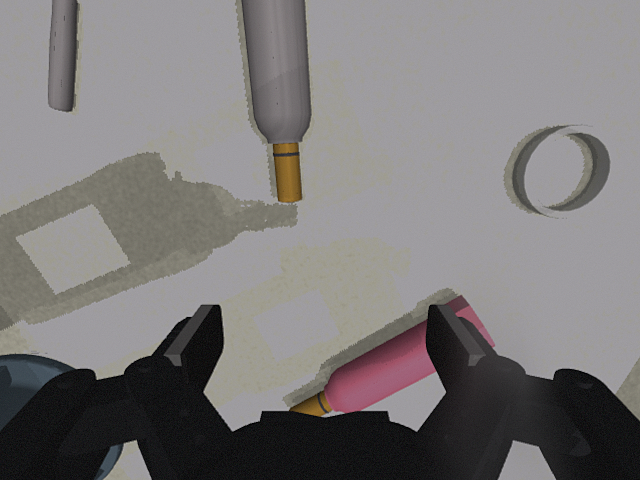

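The wrist view shows the steel cylinder's body and brass valve at (287,170). The pink one lies at (400,360) and must be left alone. Next I measure the valve and axis.

```bash
python3 - <<'E'
from h import *
np.set_printoptions(precision=4,suppress=True)
f=np.load("w1.npz"); P=f["P"]; im=f["im"]
m=np.zeros((480,640),bool); m[0:205,235:325]=1; m&=P[...,2]>.012
q=P[m]; 
yaw=np.radians(19.5)
for it in range(3):
    a=np.array([np.cos(yaw),np.sin(yaw)]); n=np.array([-a[1],a[0]])
    s=q[:,:2]@a; t=q[:,:2]@n
    e=np.arange(s.min(),s.max(),.01); C=[]
    for lo in e:
        k=(s>=lo)&(s<lo+.01)
        if k.sum()>50: C.append((lo+.005,(t[k].min()+t[k].max())/2,t[k].max()-t[k].min(),np.percentile(q[k,2],97)))
    C=np.array(C); p=np.polyfit(C[:,0],C[:,1],1); yaw+=np.arctan(p[0])
print(C); print("yaw deg",np.degrees(yaw),"s range",s.min(),s.max())
for back in (.0,.028): print(back,(s.min()+back)*a+np.polyval(p,s.min()+back)*n)
E
```

```text
[[ 0.2911 -0.361   0.0236  0.0381]
 [ 0.3011 -0.3611  0.0241  0.0381]
 [ 0.3111 -0.3612  0.024   0.0381]
 [ 0.3211 -0.361   0.0238  0.0387]
 [ 0.3311 -0.3611  0.0249  0.0391]
 [ 0.3411 -0.3612  0.032   0.0426]
 [ 0.3511 -0.361   0.0454  0.0493]
 [ 0.3611 -0.3609  0.0514  0.0532]
 [ 0.3711 -0.361   0.0529  0.0541]
 [ 0.3811 -0.361   0.053   0.0544]
 [ 0.3911 -0.361   0.0531  0.0544]
 [ 0.4011 -0.3608  0.0534  0.0547]
 [ 0.4111 -0.361   0.0532  0.0551]
 [ 0.4211 -0.3611  0.0532  0.0552]
 [ 0.4311 -0.361   0.0533  0.0554]
 [ 0.4411 -0.3611  0.0531  0.0558]
 [ 0.4511 -0.3612  0.0532  0.0559]]
yaw deg 20.043546286466192 s range 0.28611152318403305 0.45881080139188407
0.0 [ 0.3925 -0.2411]
0.028 [ 0.4188 -0.2315]
```

apply_moves([
  {"jaw": 0, "offset": [6.4, -16.5, 0], "rot": [0, 0, 0]},
  {"jaw": 0, "offset": [12.9, -32.9, 0], "rot": [0, 0, 0]},
  {"jaw": 0, "offset": [12.9, -32.9, 0], "rot": [0, 0, 0]},
  {"jaw": 0, "offset": [12.9, -32.9, 0], "rot": [0, 0, 0]},
  {"jaw": 0, "offset": [12.9, -32.9, 0], "rot": [0, 0, 0]},
])

```text
time_s: 3.32
eef_pos: [0.4016, -0.1211, 0.2312]
eef_rot: [-0.0, 0.989, 0.145, 0.0]
wrist_force: [0.8, -0.0, 0.1]
opening: 0.002
grasp_force: 0.0
```

apply_moves([
  {"jaw": 0, "offset": [12.9, -32.9, 0], "rot": [0, 0, 0]},
  {"jaw": 0, "offset": [12.9, -32.9, 0], "rot": [0, 0, 0]},
  {"jaw": 0, "offset": [12.9, -32.9, 0], "rot": [0, 0, 0]},
  {"jaw": 0, "offset": [12.9, -32.9, 0], "rot": [0, 0, 0]},
  {"jaw": 0, "offset": [12.9, -32.9, 0], "rot": [0, 0, 0]},
])

```text
time_s: 3.95
eef_pos: [0.416, 0.0548, 0.2313]
eef_rot: [-0.0, 0.989, 0.145, 0.0]
wrist_force: [0.7, -0.6, 0.3]
opening: 0.003
grasp_force: 0.0
```

apply_moves([
  {"jaw": 0, "offset": [12.9, -32.9, 0], "rot": [0, 0, 0]},
  {"jaw": 0, "offset": [12.9, -32.9, 0], "rot": [0, 0, 0]},
  {"jaw": 0, "offset": [12.9, -32.9, 0], "rot": [0, 0, 0]},
  {"jaw": 0, "offset": [12.9, -32.9, 0], "rot": [0, 0, 0]},
  {"jaw": 0, "offset": [6.4, -16.5, 0], "rot": [0, 0, 0]},
])

```text
time_s: 4.58
eef_pos: [0.429, 0.2134, 0.2312]
eef_rot: [-0.0, 0.989, 0.146, -0.0]
wrist_force: [0.8, 0.9, 0.4]
opening: -0.0
grasp_force: 0.0
```

```bash
python3 - <<'E'
from h import *
np.set_printoptions(precision=4,suppress=True)
im,d,P,K,T=cam("wrist"); save("w2",im); np.savez("w2",im=im,P=P,K=K,T=T)
o=ctrl.get_obs();print(o["time_s"],o["eef_pos"],o["eef_rot"],o["q"])
for t in ["on_key","zero_key","hold_key"]:
  for r in ctrl.outline_of("wrist",t)[:2]:
    q=P[r["region"]]; q=q[q[:,2]>.047]
    if len(q): print(t,round(r["score"],2),r["position"],len(q),(q.min(0)+q.max(0))/2,np.median(q,0))
E
```

```text
4.625 [0.4292 0.2144 0.2313] [-0.0005  0.9893  0.1458  0.    ] [ 0.2144 -0.0371  1.8391  0.0011  1.3395  1.4924]
on_key 0.77 [261.4, 180.4] 422 [0.4479 0.2805 0.0495] [0.448  0.2803 0.0496]
zero_key 0.64 [324.5, 207.3] 433 [0.4402 0.2192 0.0495] [0.4407 0.2193 0.0495]
zero_key 0.29 [27.6, 83.9] 1357 [0.4657 0.5047 0.0596] [0.4681 0.4972 0.0573]
hold_key 0.96 [378.4, 229.0] 716 [0.433  0.1582 0.0494] [0.4332 0.1583 0.0495]
```

View pics/w2.png

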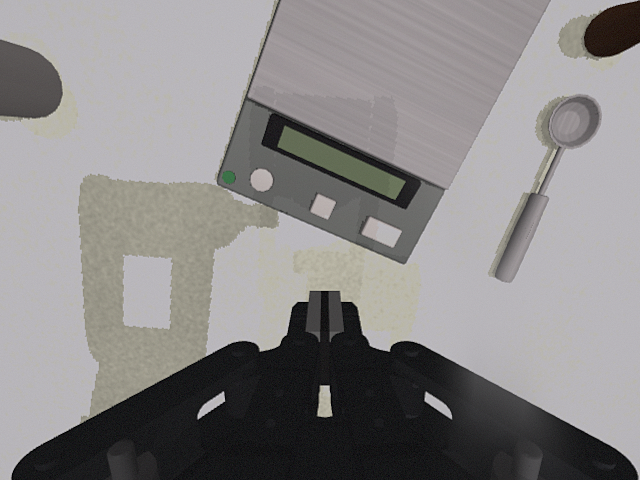

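Keys are visible in the wrist view at (261,180), (324,207) and (380,230), and they match the geometry: 62 mm pitch and z≈0.05. I'll press ON.

apply_moves([
  {"jaw": 0, "offset": [12, -19, 40], "rot": [0, 0, 0]},
  {"jaw": 0, "offset": [12, -19, 40], "rot": [0, 0, 0]},
  {"jaw": 0, "offset": [12.6, -19.5, 40], "rot": [0, 0, 0]},
  {"jaw": 0, "offset": [0, 0, 30], "rot": [0, 0, 0]},
  {"jaw": 0, "offset": [0, 0, 16], "rot": [0, 0, 0]},
])

```text
time_s: 5.4
eef_pos: [0.4473, 0.2765, 0.0636]
eef_rot: [0.0, 0.989, 0.145, -0.001]
wrist_force: [-0.1, 0.6, -0.4]
opening: -0.001
grasp_force: 0.0
```

apply_moves([
  {"jaw": 0, "offset": [0, 0, 10], "rot": [0, 0, 0]},
  {"jaw": 0, "offset": [0, 0, 6], "rot": [0, 0, 0]},
  {"jaw": 0, "offset": [0, 0, 3], "rot": [0, 0, 0]},
  {"jaw": 0, "offset": [0, 0, 2.5], "rot": [0, 0, 0]},
  {"jaw": 0, "offset": [0, 0, 0], "rot": [0, 0, 0]},
])

```text
time_s: 6.02
eef_pos: [0.4488, 0.2776, 0.045]
eef_rot: [0.0, 0.989, 0.146, 0.001]
wrist_force: [-1.3, -4.8, 8.0]
opening: -0.0
grasp_force: 4.1
```

apply_moves([
  {"jaw": 0, "offset": [0, 0, 1], "rot": [0, 0, 0]},
  {"jaw": 0, "offset": [0, 0, 0], "rot": [0, 0, 0]},
  {"jaw": 0, "offset": [0, 0, -10], "rot": [0, 0, 0]},
  {"jaw": 0, "offset": [0, 0, -15], "rot": [0, 0, 0]},
  {"jaw": 0, "offset": [0, 0, 0], "rot": [0, 0, 0]},
])

```text
time_s: 6.65
eef_pos: [0.4493, 0.2785, 0.0695]
eef_rot: [-0.0, 0.989, 0.145, 0.002]
wrist_force: [-0.3, 0.6, 0.8]
opening: -0.0
grasp_force: 0.0
```

apply_moves([
  {"jaw": 0, "offset": [-12, 26, 0], "rot": [0, 0, 0]},
  {"jaw": 0, "offset": [-13, 28, 0], "rot": [0, 0, 0]},
  {"jaw": 0, "offset": [0, 0, 0], "rot": [0, 0, 0]},
  {"jaw": 0, "offset": [0, 0, 8], "rot": [0, 0, 0]},
  {"jaw": 0, "offset": [0, 0, 0], "rot": [0, 0, 0]},
])

```text
time_s: 7.28
eef_pos: [0.4391, 0.2194, 0.0589]
eef_rot: [-0.0, 0.989, 0.146, -0.001]
wrist_force: [0.1, -0.0, 0.0]
opening: -0.002
grasp_force: 0.0
```

```bash
python3 - <<'E'
from h import *
im,d,P,K,T=cam("wrist"); save("w3",im)
o=ctrl.get_obs();print(o["time_s"],o["eef_pos"],o["wrist_force"])
E
```

```text
7.325 [0.43932749 0.2194969  0.05918676] [ 0.14390983 -0.22164016  0.08003254]
```

View pics/w3.png

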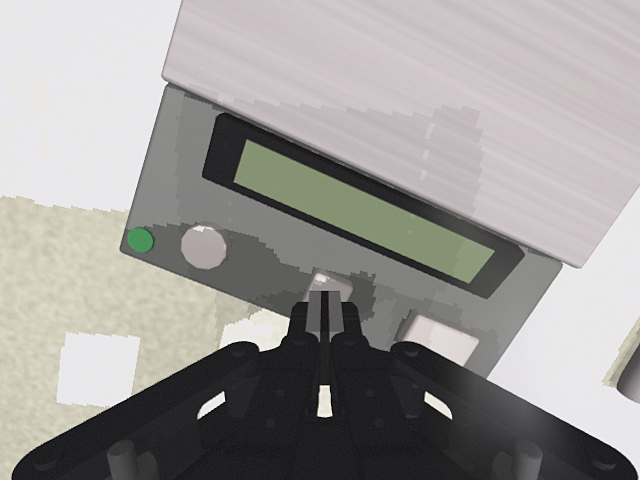

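The fingertips sit over the ZERO key, at about (325,290), and nothing nearby is touched. Pressing it now.

apply_moves([
  {"jaw": 0, "offset": [0, 0, 8.5], "rot": [0, 0, 0]},
  {"jaw": 0, "offset": [0, 0, 3.5], "rot": [0, 0, 0]},
  {"jaw": 0, "offset": [0, 0, 3], "rot": [0, 0, 0]},
  {"jaw": 0, "offset": [0, 0, 1.5], "rot": [0, 0, 0]},
  {"jaw": 0, "offset": [0, 0, 0.5], "rot": [0, 0, 0]},
])

```text
time_s: 7.95
eef_pos: [0.4398, 0.2193, 0.0446]
eef_rot: [-0.0, 0.989, 0.146, -0.0]
wrist_force: [-10.0, -1.5, 26.6]
opening: -0.004
grasp_force: 13.2
```

apply_moves([
  {"jaw": 0, "offset": [0, 0, 0.5], "rot": [0, 0, 0]},
  {"jaw": 0, "offset": [0, 0, 0], "rot": [0, 0, 0]},
  {"jaw": 0, "offset": [0, 0, 0], "rot": [0, 0, 0]},
  {"jaw": 0, "offset": [0, 0, 0], "rot": [0, 0, 0]},
  {"jaw": 0, "offset": [0, 0, 0], "rot": [0, 0, 0]},
])

```text
time_s: 8.57
eef_pos: [0.4398, 0.2193, 0.0446]
eef_rot: [-0.0, 0.989, 0.146, -0.0]
wrist_force: [-10.5, -1.4, 27.8]
opening: -0.001
grasp_force: 13.9
```

apply_moves([
  {"jaw": 0, "offset": [0, 0, -10], "rot": [0, 0, 0]},
  {"jaw": 0, "offset": [0, 0, -25], "rot": [0, 0, 0]},
  {"jaw": 0, "offset": [-6, 17, -25], "rot": [0, 0, 0]},
  {"jaw": 0, "offset": [-12, 34, -15], "rot": [0, 0, 0]},
  {"jaw": 0, "offset": [-12, 34, 0], "rot": [0, 0, 0]},
])

```text
time_s: 9.2
eef_pos: [0.4363, 0.1281, 0.1185]
eef_rot: [0.0, 0.989, 0.146, 0.001]
wrist_force: [0.3, -0.8, -0.5]
opening: -0.003
grasp_force: 0.0
```

apply_moves([
  {"jaw": 0, "offset": [-13, 37, 0], "rot": [0, 0, 0]},
  {"jaw": 0, "offset": [-13, 37, 0], "rot": [0, 0, 0]},
  {"jaw": 0, "offset": [-13, 37, 0], "rot": [0, 0, 0]},
  {"jaw": 0, "offset": [-13, 37, 0], "rot": [0, 0, 0]},
  {"jaw": 0, "offset": [-13, 37, 0], "rot": [0, 0, 0]},
])

```text
time_s: 9.82
eef_pos: [0.4261, -0.0683, 0.1172]
eef_rot: [0.0, 0.989, 0.145, -0.0]
wrist_force: [0.9, 0.0, 0.2]
opening: -0.003
grasp_force: 0.0
```

apply_moves([
  {"jaw": 0.8, "offset": [-13, 37, 0], "rot": [0, 0, 0]},
  {"jaw": 0.8, "offset": [-13, 37, 0], "rot": [0, 0, 0]},
  {"jaw": 0.8, "offset": [-13, 37, 0], "rot": [0, 0, 0]},
  {"jaw": 0.8, "offset": [-10, 29, 0], "rot": [0, 0, 0]},
  {"jaw": 0.8, "offset": [-6.4, 15.5, 0], "rot": [0, 0, -3.2]},
])

```text
time_s: 10.45
eef_pos: [0.4177, -0.2335, 0.1171]
eef_rot: [0.0, 0.985, 0.173, -0.0]
wrist_force: [0.4, 0.9, -0.3]
opening: 0.804
grasp_force: 0.0
```

```bash
cat > go.py <<'E'
from h import *
import sys
np.set_printoptions(precision=4,suppress=True)
def rep(target):
    o=ctrl.get_obs(); w,x,y,z=o["eef_rot"]; M=R.from_quat([x,y,z,w]).as_matrix()
    print(o["time_s"],o["eef_pos"],"q",np.array(o["q"]),"f",np.array(o["wrist_force"]),"yaw",np.degrees(np.arctan2(M[1,0],M[0,0])),"zax",M[:,2],"tool delta mm",1000*M.T@(np.array(target)-o["eef_pos"]))
if __name__=="__main__": rep([float(a) for a in sys.argv[1:4]])
E
python3 go.py .4188 -.2315 .007
```

```text
10.45 [ 0.4177 -0.2335  0.1171] q [-0.7582  0.1068  1.9432 -0.0004  1.0916  0.4654] f [ 0.4117  0.9002 -0.2545] yaw 19.898944336534374 zax [-0.0002 -0.0002 -1.    ] tool delta mm [  1.7393  -1.5326 110.1069]
```

apply_moves([
  {"jaw": 0.8, "offset": [1.7, -1.5, 20], "rot": [0, 0, 0]},
  {"jaw": 0.8, "offset": [0, 0, 35], "rot": [0, 0, 0]},
  {"jaw": 0.8, "offset": [0, 0, 30], "rot": [0, 0, 0]},
  {"jaw": 0.8, "offset": [0, 0, 17], "rot": [0, 0, 0]},
  {"jaw": 0.8, "offset": [0, 0, 8], "rot": [0, 0, 0]},
])

```text
time_s: 11.08
eef_pos: [0.4188, -0.2296, 0.0065]
eef_rot: [-0.0, 0.985, 0.173, -0.0]
wrist_force: [-0.3, -0.3, 0.5]
opening: 0.8
grasp_force: 0.0
```

apply_moves([
  {"jaw": 0.4, "offset": [0, 0, 0], "rot": [0, 0, 0]},
  {"jaw": 0.3, "offset": [0, 0, 0], "rot": [0, 0, 0]},
  {"jaw": 0.15, "offset": [0, 0, 0], "rot": [0, 0, 0]},
  {"jaw": 0, "offset": [0, 0, 0], "rot": [0, 0, 0]},
  {"jaw": 0, "offset": [0, 0, 0], "rot": [0, 0, 0]},
])

```text
time_s: 11.7
eef_pos: [0.4199, -0.2306, 0.0083]
eef_rot: [0.001, 0.985, 0.173, 0.001]
wrist_force: [-0.9, 0.2, 6.1]
opening: 0.272
grasp_force: 58.7
```

```bash
python3 go.py .4188 -.2315 .007; python3 - <<'E'
from h import *
im,d,P,K,T=cam("wrist"); save("w4",im)
E
```

```text
11.7 [ 0.4199 -0.2306  0.0083] q [-0.7506  0.3092  1.9818 -0.0001  0.8483  0.4726] f [-0.8727  0.1608  6.0943] yaw 19.9219206866983 zax [ 0.0016 -0.0016 -1.    ] tool delta mm [-1.3519  0.4241  1.2991]
```

View pics/w4.png

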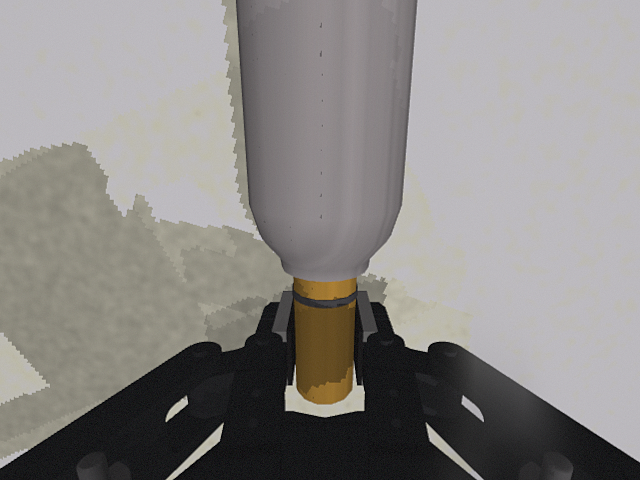

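The valve is gripped squarely between the pads, at (325,350), with an opening of 0.27 (≈23 mm). Now I work out the tipping arc about the foot's lower edge.

```bash
python3 - <<'E'
import numpy as np
r=np.hypot(222,30);a0=np.radians(6.4);a1=np.radians(97.7)
n=35;w=np.ones(n);w[0]=.4;w[1]=.7;w[-5:]=[.8,.6,.5,.4,.3];al=a0+(a1-a0)*np.r_[0,np.cumsum(w)/w.sum()]
x=-r*np.cos(al);z=r*np.sin(al)
for i in range(n): print(i+1,round(np.degrees(al[i+1]),1),"d",round(x[i+1]-x[i],1),round(-(z[i+1]-z[i]),1),"cum",round(x[i+1]-x[0],1),round(z[i+1]-z[0],1))
E
```

```text
1 7.6 d 0.5 -4.5 cum 0.5 4.5
2 9.6 d 1.2 -7.8 cum 1.7 12.3
3 12.4 d 2.2 -11.1 cum 3.9 23.3
4 15.3 d 2.7 -10.9 cum 6.6 34.2
5 18.2 d 3.2 -10.8 cum 9.8 45.0
6 21.1 d 3.8 -10.6 cum 13.6 55.6
7 24.0 d 4.3 -10.4 cum 17.9 66.0
8 26.8 d 4.8 -10.2 cum 22.8 76.2
9 29.7 d 5.3 -9.9 cum 28.1 86.1
10 32.6 d 5.8 -9.6 cum 33.9 95.8
11 35.5 d 6.3 -9.3 cum 40.2 105.1
12 38.4 d 6.8 -9.0 cum 47.0 114.1
13 41.2 d 7.2 -8.6 cum 54.2 122.7
14 44.1 d 7.6 -8.3 cum 61.8 131.0
15 47.0 d 8.0 -7.9 cum 69.9 138.9
16 49.9 d 8.4 -7.5 cum 78.3 146.4
17 52.8 d 8.8 -7.0 cum 87.1 153.4
18 55.7 d 9.1 -6.6 cum 96.2 160.0
19 58.5 d 9.5 -6.1 cum 105.7 166.1
20 61.4 d 9.7 -5.6 cum 115.4 171.7
21 64.3 d 10.0 -5.1 cum 125.4 176.9
22 67.2 d 10.3 -4.6 cum 135.7 181.5
23 70.1 d 10.5 -4.1 cum 146.2 185.6
24 72.9 d 10.7 -3.6 cum 156.9 189.2
25 75.8 d 10.8 -3.0 cum 167.7 192.2
26 78.7 d 11.0 -2.5 cum 178.7 194.7
27 81.6 d 11.1 -1.9 cum 189.8 196.6
28 84.5 d 11.2 -1.4 cum 201.0 198.0
29 87.3 d 11.2 -0.8 cum 212.2 198.8
30 90.2 d 11.3 -0.2 cum 223.4 199.0
31 92.5 d 9.0 0.2 cum 232.5 198.8
32 94.2 d 6.7 0.4 cum 239.2 198.4
33 95.7 d 5.6 0.5 cum 244.8 197.9
34 96.8 d 4.5 0.5 cum 249.3 197.5
35 97.7 d 3.4 0.4 cum 252.6 197.0
```

apply_moves([
  {"jaw": 0, "offset": [0.5, 0, -5.5], "rot": [0, 0, 0]},
  {"jaw": 0, "offset": [1.2, 0, -7.8], "rot": [0, 0, 0]},
  {"jaw": 0, "offset": [2.2, 0, -11], "rot": [0, 0, 0]},
  {"jaw": 0, "offset": [2.7, 0, -10.9], "rot": [0, 0, 0]},
  {"jaw": 0, "offset": [3.2, 0, -10.8], "rot": [0, 0, 0]},
])

```text
time_s: 12.38
eef_pos: [0.4284, -0.2262, 0.054]
eef_rot: [-0.0, 0.985, 0.173, -0.0]
wrist_force: [-0.2, 0.5, -6.2]
opening: 0.27
grasp_force: 59.0
```

```bash
python3 - <<'E'
from h import *
import go
im,d,P,K,T=cam("scene"); save("s2",im[200:400,100:420].repeat(2,0).repeat(2,1)); o=ctrl.get_obs(); print(o["torque"]); 
m=np.zeros((480,640),bool); m[200:400,180:340]=1; hsv=cv2.cvtColor(im,cv2.COLOR_RGB2HSV)
k=P[m&(hsv[...,2]<70)&(P[...,0]>.56)&(P[...,0]<.7)&(P[...,1]<-.08)&(P[...,2]<.2)]; print(len(k),k.min(0),k.max(0),np.percentile(k,2,axis=0))
go.rep([.4296,-.228,.055])
E
```

```text
[-0.121   0.5081  0.0938]
674 [ 0.5603 -0.2072 -0.0015] [ 0.6441 -0.1241  0.0704] [ 0.5822 -0.1997  0.0029]
12.425 [ 0.4295 -0.2268  0.0553] q [-0.7309  0.2279  1.9561  0.      0.9557  0.4916] f [ 1.1335 -0.3773 -5.7884] yaw 19.95616934626742 zax [ 0.0014 -0.0012 -1.    ] tool delta mm [-0.2979  1.1839  0.3508]
```

View pics/s2.png

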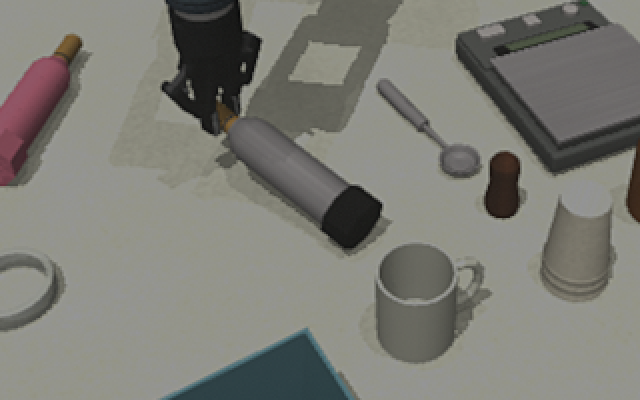

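The scene view shows the cylinder tipped, with the black boot at crop (352,222) still on the table. The wrist torque (~0.5 N m) shows the pads resist swinging. I'll tilt the tool outward while gravity still holds the foot down, then turn it back with the cylinder so the foot stays pressed.

```bash
cat > arc.py <<'E'
from h import *
import sys
def plan(al0,al1,t0,t1,n,w=None,L=18.,r=224.,dz=0):
    # planar: u along tool-x horizontal, h up. tilt t: tool z = (sin t, -cos t), tool x=(cos t, sin t)
    w=np.ones(n) if w is None else np.array(w,float); s=np.r_[0,np.cumsum(w)/w.sum()]
    al=np.radians(al0+(al1-al0)*s); t=np.radians(t0+(t1-t0)*s)
    tc=np.stack([-r*np.cos(al)+L*np.sin(t), r*np.sin(al)-L*np.cos(t)+dz*s],1)
    for i in range(n):
        d=tc[i+1]-tc[i]; c,q=np.cos(t[i]),np.sin(t[i])
        print(i+1,"off",[round(d[0]*c+d[1]*q,1),0,round(d[0]*q-d[1]*c,1)],"rot y",round(np.degrees(t[i+1]-t[i]),2),"al",round(np.degrees(al[i+1]),1))
if __name__=="__main__": a=[float(v) for v in sys.argv[1:5]]; plan(*a,int(sys.argv[5]))
E
python3 arc.py 18.7 52.7 0 45 15
```

```text
1 off [np.float64(3.9), 0, np.float64(-8.4)] rot y 3.0 al 21.0
2 off [np.float64(4.7), 0, np.float64(-8.0)] rot y 3.0 al 23.2
3 off [np.float64(5.4), 0, np.float64(-7.7)] rot y 3.0 al 25.5
4 off [np.float64(6.1), 0, np.float64(-7.2)] rot y 3.0 al 27.8
5 off [np.float64(6.7), 0, np.float64(-6.7)] rot y 3.0 al 30.0
6 off [np.float64(7.3), 0, np.float64(-6.2)] rot y 3.0 al 32.3
7 off [np.float64(7.9), 0, np.float64(-5.5)] rot y 3.0 al 34.6
8 off [np.float64(8.3), 0, np.float64(-4.9)] rot y 3.0 al 36.8
9 off [np.float64(8.8), 0, np.float64(-4.2)] rot y 3.0 al 39.1
10 off [np.float64(9.1), 0, np.float64(-3.5)] rot y 3.0 al 41.4
11 off [np.float64(9.4), 0, np.float64(-2.7)] rot y 3.0 al 43.6
12 off [np.float64(9.6), 0, np.float64(-1.9)] rot y 3.0 al 45.9
13 off [np.float64(9.7), 0, np.float64(-1.1)] rot y 3.0 al 48.2
14 off [np.float64(9.8), 0, np.float64(-0.3)] rot y 3.0 al 50.4
15 off [np.float64(9.8), 0, np.float64(0.5)] rot y 3.0 al 52.7
```

apply_moves([
  {"jaw": 0, "offset": [3.9, 0, -8.4], "rot": [0, 3, 0]},
  {"jaw": 0, "offset": [4.7, 0, -8.0], "rot": [0, 3, 0]},
  {"jaw": 0, "offset": [5.4, 0, -7.7], "rot": [0, 3, 0]},
  {"jaw": 0, "offset": [6.1, 0, -7.2], "rot": [0, 3, 0]},
  {"jaw": 0, "offset": [6.7, 0, -6.7], "rot": [0, 3, 0]},
])

```text
time_s: 13.05
eef_pos: [0.4497, -0.2186, 0.0945]
eef_rot: [-0.023, 0.976, 0.172, 0.129]
wrist_force: [-0.8, 1.1, -6.0]
opening: 0.272
grasp_force: 59.6
```

```bash
cat > st.py <<'E'
from h import *
np.set_printoptions(precision=4,suppress=True)
def st(cam_=True):
    if cam_:
        im,d,P,K,T=cam("scene"); hsv=cv2.cvtColor(im,cv2.COLOR_RGB2HSV)
    o=ctrl.get_obs(); w,x,y,z=o["eef_rot"]; M=R.from_quat([x,y,z,w]).as_matrix()
    p=np.array(o["eef_pos"]); a=np.array([np.cos(.3498),np.sin(.3498),0]); n=np.array([-a[1],a[0],0])
    pin=p-.018*M[:,2]; piv=np.array([.4188,-.2315,0])+.2226*a
    v=pin-piv; 
    print("t",o["time_s"],"tcp",p,"tilt",np.degrees(np.arctan2(M[:,2]@a,-M[2,2])),"side",np.degrees(M[:,2]@n),"yawy",np.degrees(np.arctan2(M[0,1],-M[1,1])))
    print("pinch rel pivot u,n,h mm",1000*v@a,1000*v@n,1000*v[2],"alpha",np.degrees(np.arctan2(v[2],-v@a)),"rad",1000*np.hypot(v[2],v@a))
    print("F",np.array(o["wrist_force"]),"M jaw-axis",np.array(o["torque"])@M[:,1],"M",np.array(o["torque"]),"grip",o["opening"],o["grasp_force"],"q",np.array(o["q"]))
    if cam_:
        k=P[(hsv[...,2]<70)&(P[...,0]>.54)&(P[...,0]<.72)&(P[...,1]<-.08)&(P[...,1]>-.25)&(P[...,2]<.09)&(P[...,2]>-.01)]; print("boot",len(k),np.percentile(k,[1,50,99],axis=0).tolist())
if __name__=="__main__": st()
E
python3 st.py
```

```text
t 13.1 tcp [ 0.45   -0.2187  0.095 ] tilt 15.17851521890556 side -0.05933354809512721 yawy 19.96028659616017
pinch rel pivot u,n,h mm -193.65996840143444 1.338348765752086 112.40953414728251 alpha 30.132935030382004 rad 223.91982209811985
F [ 0.1763  0.7664 -6.0205] M jaw-axis -0.6982205038567304 M [-0.1187  0.6998  0.125 ] grip 0.2705685739266434 59.7365802526474 q [-0.8542  0.0931  2.0406  0.3086  0.9332  0.1928]
boot 623 [[0.549547880433069, -0.2089070773369353, 0.0016167988667245602], [0.6280932741854153, -0.16875801312271088, 0.054037223558594416], [0.6456108018617792, -0.1266005939761909, 0.0704177890405011]]
```

```bash
python3 arc.py 30.1 45 15.2 47.2 10 | sed 's/np.float64//g'; echo; python3 arc.py 45 97.7 47.2 -2 25| sed 's/np.float64//g'
```

```text
1 off [(5.2), 0, (-4.1)] rot y 3.2 al 31.6
2 off [(5.5), 0, (-3.7)] rot y 3.2 al 33.1
3 off [(5.8), 0, (-3.3)] rot y 3.2 al 34.6
4 off [(6.1), 0, (-2.9)] rot y 3.2 al 36.1
5 off [(6.3), 0, (-2.5)] rot y 3.2 al 37.6
6 off [(6.5), 0, (-2.1)] rot y 3.2 al 39.0
7 off [(6.6), 0, (-1.6)] rot y 3.2 al 40.5
8 off [(6.7), 0, (-1.2)] rot y 3.2 al 42.0
9 off [(6.8), 0, (-0.7)] rot y 3.2 al 43.5
10 off [(6.8), 0, (-0.2)] rot y 3.2 al 45.0

1 off [(7.6), 0, (0.5)] rot y -1.97 al 47.1
2 off [(7.6), 0, (0.5)] rot y -1.97 al 49.2
3 off [(7.6), 0, (0.5)] rot y -1.97 al 51.3
4 off [(7.6), 0, (0.5)] rot y -1.97 al 53.4
5 off [(7.6), 0, (0.5)] rot y -1.97 al 55.5
6 off [(7.6), 0, (0.6)] rot y -1.97 al 57.6
7 off [(7.6), 0, (0.6)] rot y -1.97 al 59.8
8 off [(7.6), 0, (0.6)] rot y -1.97 al 61.9
9 off [(7.6), 0, (0.6)] rot y -1.97 al 64.0
10 off [(7.6), 0, (0.6)] rot y -1.97 al 66.1
11 off [(7.6), 0, (0.7)] rot y -1.97 al 68.2
12 off [(7.6), 0, (0.7)] rot y -1.97 al 70.3
13 off [(7.6), 0, (0.7)] rot y -1.97 al 72.4
14 off [(7.6), 0, (0.7)] rot y -1.97 al 74.5
15 off [(7.6), 0, (0.7)] rot y -1.97 al 76.6
16 off [(7.6), 0, (0.8)] rot y -1.97 al 78.7
17 off [(7.6), 0, (0.8)] rot y -1.97 al 80.8
18 off [(7.6), 0, (0.8)] rot y -1.97 al 82.9
19 off [(7.6), 0, (0.8)] rot y -1.97 al 85.1
20 off [(7.6), 0, (0.8)] rot y -1.97 al 87.2
21 off [(7.6), 0, (0.9)] rot y -1.97 al 89.3
22 off [(7.6), 0, (0.9)] rot y -1.97 al 91.4
23 off [(7.6), 0, (0.9)] rot y -1.97 al 93.5
24 off [(7.6), 0, (0.9)] rot y -1.97 al 95.6
25 off [(7.6), 0, (0.9)] rot y -1.97 al 97.7
```

apply_moves([
  {"jaw": 0, "offset": [5.2, 0, -4.1], "rot": [0, 3.2, 0]},
  {"jaw": 0, "offset": [5.5, 0, -3.7], "rot": [0, 3.2, 0]},
  {"jaw": 0, "offset": [5.8, 0, -3.3], "rot": [0, 3.2, 0]},
  {"jaw": 0, "offset": [6.1, 0, -2.9], "rot": [0, 3.2, 0]},
  {"jaw": 0, "offset": [6.3, 0, -2.5], "rot": [0, 3.2, 0]},
])

```text
time_s: 13.72
eef_pos: [0.4692, -0.2115, 0.12]
eef_rot: [-0.046, 0.949, 0.167, 0.263]
wrist_force: [1.4, -0.7, -7.5]
opening: 0.268
grasp_force: 59.1
```

apply_moves([
  {"jaw": 0, "offset": [6.5, 0, -2.1], "rot": [0, 3.2, 0]},
  {"jaw": 0, "offset": [6.6, 0, -1.6], "rot": [0, 3.2, 0]},
  {"jaw": 0, "offset": [6.7, 0, -1.2], "rot": [0, 3.2, 0]},
  {"jaw": 0, "offset": [6.8, 0, -0.7], "rot": [0, 3.2, 0]},
  {"jaw": 0, "offset": [6.8, 0, -0.2], "rot": [0, 3.2, 0]},
])

```text
time_s: 14.35
eef_pos: [0.4909, -0.2038, 0.1447]
eef_rot: [-0.069, 0.903, 0.159, 0.392]
wrist_force: [2.6, -0.0, -5.0]
opening: 0.269
grasp_force: 58.5
```

```bash
python3 st.py
```

```text
t 14.4 tcp [ 0.4909 -0.2037  0.1446] tilt 47.04639286898131 side -0.08766619620692485 yawy 19.927278961974597
pinch rel pivot u,n,h mm -158.49957776025576 1.4602977118465477 156.8915398603122 alpha 44.70787704065634 rad 223.01809664222162
F [-0.7973 -0.5333 -6.4367] M jaw-axis -1.288449988120747 M [-0.6126  1.1484 -0.1858] grip 0.26851340426111414 58.61052095890045 q [-1.1115  0.0608  2.1867  0.9873  1.0584 -0.4759]
boot 558 [[0.560382996190315, -0.20686821105338787, 0.0015868566601151901], [0.6349760330238841, -0.1678999133783165, 0.05488555891771835], [0.6542278886370362, -0.12712851309602358, 0.08609253427222548]]
```

```bash
python3 - <<'E'
from h import *
im,d,P,K,T=cam("scene"); save("s3",cv2.resize(im[250:350,180:320],None,fx=5,fy=5,interpolation=2))
E
```

```text
(no output)
```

View pics/s3.png

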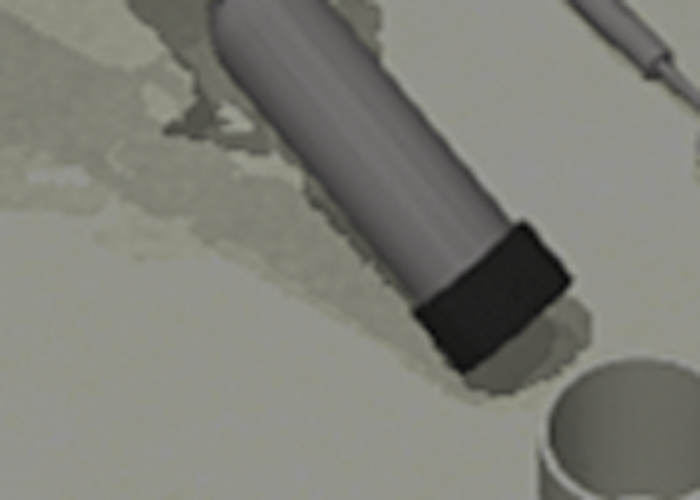

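The boot is at crop (490,295) and its foot face is edge-on. I'll fit the body axis to depth to see whether the foot is still down.

```bash
cat > fit.py <<'E'
from h import *
from scipy.optimize import least_squares
def fit(P,guess_foot,th0):
    a=np.array([np.cos(.3498),np.sin(.3498),0]); n=np.array([-a[1],a[0],0]); e=np.array([0,0,1.])
    O=np.array([.4188,-.2315,0])+.2226*a
    d=lambda th,ps: np.cos(th)*(-a*np.cos(ps)+n*np.sin(ps))+np.sin(th)*e
    p=np.r_[th0,0,guess_foot]   # theta, side, u,n,h of foot centre
    for _ in range(6):
        F=O+p[2]*a+p[3]*n+p[4]*e; D=d(p[0],p[1])
        V=P-F; s=V@D; r=np.linalg.norm(V-s[...,None]*D,axis=-1)
        k=(s>.042)&(s<.165)&(np.abs(r-.027)<.012); Q=P[k]
        def f(x):
            V=Q-(O+x[2]*a+x[3]*n+p[4]*e*0+x[4]*e); D=d(x[0],x[1]); s=V@D
            return np.r_[(np.linalg.norm(V-s[:,None]*D,axis=1)-.027)*1000, (x[2:5]-p[2:5])@np.array([np.cos(p[0])*-1,0,np.sin(p[0])])*300]
        p=least_squares(f,p,loss="soft_l1").x
    V=P-(O+p[2]*a+p[3]*n+p[4]*e); D=d(p[0],p[1]); s=V@D; r=np.linalg.norm(V-s[...,None]*D,axis=-1)
    sb=s[(r<.034)&(r>.02)&(s<.1)&(s>-.06)]
    s0=np.percentile(sb,1)
    # clear end position: shift along axis to the lowest points
    print("theta",np.degrees(p[0]),"side",np.degrees(p[1]),"n pts",len(Q),"foot u,n,h mm",1000*p[2:5],"s_end mm",1000*s0)
    return p
if __name__=="__main__":
    import sys
    np.set_printoptions(precision=1,suppress=True)
    im,dd,P,K,T=cam("scene"); th=np.radians(float(sys.argv[1]))
    p=fit(P,[.03*np.sin(th),0,.03*np.cos(th)],th)
E
python3 fit.py 37
```

```text
theta 34.98787190174194 side 0.018448893922523805 n pts 1448 foot u,n,h mm [15.9  0.8 21. ] s_end mm -26.209048364822316
```

```bash
python3 - <<'E'
from h import *
np.set_printoptions(precision=1,suppress=True)
a=np.array([np.cos(.3498),np.sin(.3498),0]); n=np.array([-a[1],a[0],0]); O=np.array([.4188,-.2315,0])+.2226*a
for c in ("scene","top"):
    im,d,P,K,T=cam(c); V=1000*(P-O); u,w,h=V@a,V@n,V[...,2]; g=im.max(-1)
    m=(np.abs(w)<6)&(u>-130)&(u<90)&(h<140)
    print(c,"table",np.nanmedian(h[(np.abs(w)<40)&(u>60)&(u<90)]))
    for lo in range(-130,70,10):
        k=m&(u>=lo)&(u<lo+10)
        if k.sum(): print(lo+5,k.sum(),"h max/med",np.nanmax(h[k]),np.nanmedian(h[k]),"gray",np.median(g[k]), "min",np.nanmin(h[k]))
E
```

```text
scene table 54.00074175214964
-125 14 h max/med 3.875817368760859 2.6008446545588426 gray 128.0 min 0.7162663955452286
-115 20 h max/med 139.70975978759614 2.069746353301982 gray 127.0 min -2.55533123134577
-105 35 h max/med 139.0440543774335 134.11453699270115 gray 113.0 min -0.5755259435891169
-95 41 h max/med 136.26402806870496 129.62928216587778 gray 108.0 min -0.6808480323802213
-85 45 h max/med 130.74018631091343 121.47577465643067 gray 106.0 min -2.0602390715838137
-75 45 h max/med 125.94197766670435 113.73498767737844 gray 105.0 min -0.2805070892604178
-65 42 h max/med 116.52651355852439 108.74850599911645 gray 105.0 min -2.008742699345034
-55 38 h max/med 108.14211337889168 101.42931070979877 gray 106.0 min -1.4674079372473114
-45 26 h max/med 102.16352056674826 95.56425199942652 gray 105.0 min 91.46605667765873
-35 26 h max/med 95.73769692887313 89.02161329720509 gray 104.0 min 83.89836191344602
-25 29 h max/med 88.72510763237051 81.73617900784524 gray 103.0 min 77.35407551375361
-15 28 h max/med 80.08817362313792 74.33086104351011 gray 102.0 min 69.8840539157629
-5 31 h ma
[... 1384 characters left out ...]
4824939367
-5 13 h max/med 74.41984946751923 65.40632443184502 gray 32.0 min 61.73786717151364
5 11 h max/med 65.65813418160849 63.14002123913887 gray 10.0 min 55.595509254237726
15 10 h max/med 62.02547261445268 57.81803019250387 gray 12.0 min 50.61043852631797
25 6 h max/med 55.307872198469 52.39193403795439 gray 48.5 min 42.753829480971504
35 3 h max/med -0.30321092241658576 -1.4188774899979162 gray 103.0 min -7.215057615878928
45 14 h max/med 5.013700754630701 -0.7703256834115102 gray 132.0 min -6.970490439800248
55 13 h max/med 2.4754600638572377 -1.4956116155888655 gray 132.0 min -5.647216646021969
65 11 h max/med 2.1063266175955775 -2.1711025196098355 gray 131.0 min -4.763925051007201
```

```bash
cat > wv.py <<'E'
from h import *
np.set_printoptions(precision=1,suppress=True)
o=ctrl.get_obs(); im,d,P,K,T=cam("wrist")
w,x,y,z=o["eef_rot"]; M=R.from_quat([x,y,z,w]).as_matrix()
V=1000*(P-np.array(o["eef_pos"]))@M   # tool coords
save("wv%d"%(o["time_s"]*100),im)
hsv=cv2.cvtColor(im,cv2.COLOR_RGB2HSV)
b=(hsv[...,0]>10)&(hsv[...,0]<30)&(hsv[...,1]>110)&(np.abs(V[...,1])<20)&(np.abs(V[...,0])<70)&(np.abs(V[...,2])<90)
q=V[b]; print("brass n",b.sum(),q.min(0),q.max(0))
k=(np.abs(V[...,1])<3)&(np.abs(V[...,0])<150)&(V[...,2]>-60)&(V[...,2]<250)
for lo in range(-60,240,12):
    s=k&(V[...,2]>=lo)&(V[...,2]<lo+12)
    if s.sum(): print("z",lo+6,"n",s.sum(),"x top/med",np.percentile(V[s][:,0],95),np.median(V[s][:,0]),"brass",(s&b).sum())
E
python3 wv.py
```

```text
brass n 6110 [-11.9 -12.3 -86.4] [10.9 11.1  2.8]
z -54 n 528 x top/med -3.73523775093065 -5.0815270973970375 brass 526
z -42 n 467 x top/med -2.0580499822164917 -3.167322524088773 brass 467
z -30 n 363 x top/med -0.4734892673241961 -1.4998893549100136 brass 363
z -18 n 286 x top/med 1.0611968326999375 0.11943954800314252 brass 286
z -6 n 223 x top/med 2.8671817492130542 1.96271200196072 brass 155
z 6 n 459 x top/med 14.706339626106274 8.800302488063517 brass 9
z 18 n 229 x top/med 20.449021493954355 17.953358637139544 brass 0
z 30 n 116 x top/med 22.375930687100986 21.405888584023117 brass 0
z 42 n 88 x top/med 23.889887983406393 23.076992019924766 brass 0
z 54 n 79 x top/med 25.588064472090252 24.72439037269738 brass 0
z 66 n 68 x top/med 27.27955423764103 26.2675860545085 brass 0
z 78 n 63 x top/med 28.822261892508283 27.909346926861303 brass 0
z 90 n 49 x top/med 30.49015706494114 29.579204542702982 brass 0
z 102 n 41 x top/med 32.09611787444729 31.22642923841409 brass 0
z 114 n 36 x top/med 33.78978313626216 32.82643729147465 brass 0
z 126 n 36 x top/med 35.25031310493337 34.47670225327764 brass 0
z 138 n 30 x top/med 36.8514944888676 36.02765264573435 brass 0
z 150 n 26 x top/med 38.55305993710103 37.71721579756203 brass 0
z 162 n 52 x top/med 43.30820981301594 41.713719854846616 brass 0
z 174 n 21 x top/med 44.9288095698355 44.310253101284665 brass 0
z 186 n 18 x top/med 46.53561563346027 45.9245966233722 brass 0
z 198 n 2 x top/med 46.362105428934605 46.333087276219445 brass 0
```

```bash
cp pics/wv*.png pics/wvlast.png; ls pics
```

```text
crop1.png
s2.png
s3.png
scene.png
top.png
w1.png
w2.png
w3.png
w4.png
wv1460.png
wvlast.png
```

View pics/wvlast.png

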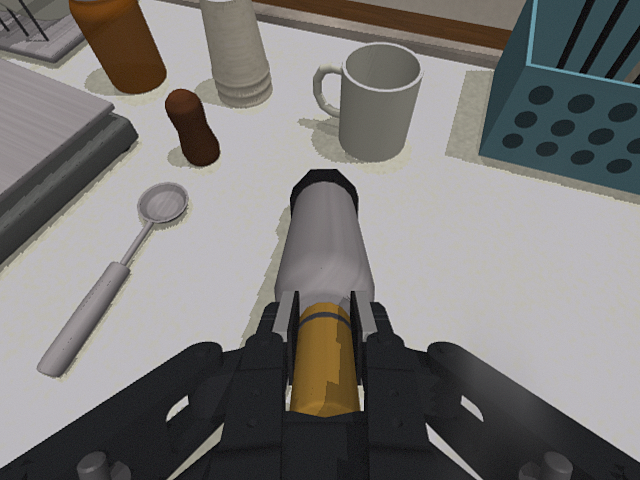

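The wrist view shows the valve at (325,360), between the pads but about 12 mm off the pad centre. In tool coordinates the cylinder stands at 35°, with its foot edge on the table. From here I turn tool and cylinder rigidly about the foot edge, with a slight lead to keep the foot pressed, then regrip once it stands.

```bash
cat > rig.py <<'E'
import numpy as np
def rig(tcp,t0,piv,phi,lead,n,w,ct=(-11,-15),dz=0.):
    tcp,piv,ct=map(np.array,(tcp,piv,ct)); s=np.r_[0,np.cumsum(w)/np.sum(w)]
    B=lambda t: np.array([[np.cos(t),np.sin(t)],[np.sin(t),-np.cos(t)]])  # cols: tool x, tool z in (u,h)
    c0=tcp+B(np.radians(t0))@ct
    ld=np.minimum(1,np.arange(n+1)/5)*lead
    T=[];t=[]
    for i in range(n+1):
        f=np.radians(phi*s[i]); r=np.array([[np.cos(f),np.sin(f)],[-np.sin(f),np.cos(f)]])
        ti=np.radians(t0-phi*s[i]-ld[i]); c=piv+r@(c0-piv); T.append(c-B(ti)@ct+np.array([0,dz*s[i]])); t.append(ti)
    for i in range(n):
        d=B(t[i]).T@(T[i+1]-T[i]); print(i+1,"off [%.1f, 0, %.1f] roty %.1f"%(d[0],d[1],np.degrees(t[i+1]-t[i])),"tcp",T[i+1].round(1),"tilt %.1f"%np.degrees(t[i+1]))
E
python3 - <<'E'
from rig import *
w=np.ones(30);w[0]=.4;w[1]=.7;w[-5:]=[.8,.65,.5,.4,.3]
rig((-145.3,144.6),47.05,(-8.2,-1.1),54.8,3,30,w)
E
```

```text
1 off [2.7, 0, 0.3] roty -1.4 tcp [-143.2  146.4] tilt 45.6
2 off [4.8, 0, 0.4] roty -2.0 tcp [-139.5  149.5] tilt 43.6
3 off [7.0, 0, 0.5] roty -2.6 tcp [-134.1  153.9] tilt 40.9
4 off [7.0, 0, 0.5] roty -2.6 tcp [-128.5  158.1] tilt 38.3
5 off [7.0, 0, 0.4] roty -2.6 tcp [-122.8  162.1] tilt 35.7
6 off [7.1, 0, 0.2] roty -2.0 tcp [-116.9  166.1] tilt 33.6
7 off [7.1, 0, 0.2] roty -2.0 tcp [-110.9  169.9] tilt 31.6
8 off [7.1, 0, 0.2] roty -2.0 tcp [-104.7  173.5] tilt 29.5
9 off [7.1, 0, 0.2] roty -2.0 tcp [-98.4 176.8] tilt 27.5
10 off [7.1, 0, 0.2] roty -2.0 tcp [-92.  179.9] tilt 25.4
11 off [7.1, 0, 0.2] roty -2.0 tcp [-85.4 182.8] tilt 23.4
12 off [7.1, 0, 0.2] roty -2.0 tcp [-78.8 185.4] tilt 21.3
13 off [7.1, 0, 0.2] roty -2.0 tcp [-72.1 187.8] tilt 19.3
14 off [7.1, 0, 0.2] roty -2.0 tcp [-65.3 190. ] tilt 17.2
15 off [7.1, 0, 0.2] roty -2.0 tcp [-58.4 191.9] tilt 15.2
16 off [7.1, 0, 0.2] roty -2.0 tcp [-51.5 193.6] tilt 13.1
17 off [7.1, 0, 0.2] roty -2.0 tcp [-44.5 195. ] tilt 11.1
18 off [7.1, 0, 0.2] roty -2.0 tcp [-37.5 196.2] tilt 9.0
19 off [7.1, 0, 0.2] roty -2.0 tcp [-30.4 197.1] tilt 7.0
20 off [7.1, 0, 0.2] roty -2.0 tcp [-23.3 197.8] tilt 4.9
21 off [7.1, 0, 0.2] roty -2.0 tcp [-16.2 198.2] tilt 2.9
22 off [7.1, 0, 0.2] roty -2.0 tcp [ -9.1 198.4] tilt 0.8
23 off [7.1, 0, 0.2] roty -2.0 tcp [ -1.9 198.3] tilt -1.2
24 off [7.1, 0, 0.2] roty -2.0 tcp [  5.2 197.9] tilt -3.3
25 off [7.1, 0, 0.2] roty -2.0 tcp [ 12.3 197.3] tilt -5.3
26 off [5.7, 0, 0.1] roty -1.6 tcp [ 17.9 196.6] tilt -7.0
27 off [4.6, 0, 0.1] roty -1.3 tcp [ 22.5 196. ] tilt -8.3
28 off [3.6, 0, 0.1] roty -1.0 tcp [ 26.1 195.4] tilt -9.3
29 off [2.9, 0, 0.0] roty -0.8 tcp [ 28.9 194.9] tilt -10.1
30 off [2.1, 0, 0.0] roty -0.6 tcp [ 31.  194.5] tilt -10.8
```

apply_moves([
  {"jaw": 0, "offset": [2.7, 0, 0.3], "rot": [0, -1.4, 0]},
  {"jaw": 0, "offset": [4.8, 0, 0.4], "rot": [0, -2, 0]},
  {"jaw": 0, "offset": [7, 0, 0.5], "rot": [0, -2.65, 0]},
  {"jaw": 0, "offset": [7, 0, 0.5], "rot": [0, -2.65, 0]},
  {"jaw": 0, "offset": [7, 0, 0.5], "rot": [0, -2.65, 0]},
])

```text
time_s: 15.28
eef_pos: [0.5135, -0.1959, 0.1642]
eef_rot: [-0.053, 0.938, 0.165, 0.302]
wrist_force: [2.2, 0.5, -3.3]
opening: 0.268
grasp_force: 58.7
```

apply_moves([
  {"jaw": 0, "offset": [7.1, 0, 0.25], "rot": [0, -2.05, 0]},
  {"jaw": 0, "offset": [7.1, 0, 0.25], "rot": [0, -2.05, 0]},
  {"jaw": 0, "offset": [7.1, 0, 0.25], "rot": [0, -2.05, 0]},
  {"jaw": 0, "offset": [7.1, 0, 0.25], "rot": [0, -2.05, 0]},
  {"jaw": 0, "offset": [7.1, 0, 0.25], "rot": [0, -2.05, 0]},
])

```text
time_s: 15.9
eef_pos: [0.5428, -0.1852, 0.1818]
eef_rot: [-0.038, 0.961, 0.169, 0.217]
wrist_force: [2.1, 1.2, -3.5]
opening: 0.265
grasp_force: 58.9
```

```bash
cat > meas.py <<'E'
from h import *
np.set_printoptions(precision=1,suppress=True)
def meas():
    im,d,P,K,T=cam("wrist"); o=ctrl.get_obs()
    w,x,y,z=o["eef_rot"]; M=R.from_quat([x,y,z,w]).as_matrix(); tcp=np.array(o["eef_pos"])
    V=1000*(P-tcp)@M; k=np.abs(V[...,1])<3
    zs=np.arange(30,150,4); Z=[];X=[]
    for lo in zs:
        s=k&(V[...,2]>=lo)&(V[...,2]<lo+4)&(np.abs(V[...,0])<90)
        if s.sum()>3: Z.append(lo+2);X.append(np.median(V[s][:,0]))
    p=np.polyfit(Z,X,1); p=np.polyfit(*np.array([(a,b) for a,b in zip(Z,X) if abs(b-np.polyval(p,a))<3]).T,1)
    be=np.arctan(p[0]); D=np.array([np.sin(be),np.cos(be)])
    s=k&(V[...,2]>100)&(V[...,2]<215); r=V[s][:,0]-np.polyval(p,V[s][:,2]); zz=V[s][:,2]
    ed=zz[(r>1.7)&(r<6)]; ze=np.percentile(ed,2) if len(ed) else np.nan
    top=np.array([np.polyval(p,ze),ze]); nrm=np.array([np.cos(be),-np.sin(be)])
    foot=top-27*nrm+35*D; low=foot-30*nrm
    a=np.array([np.cos(.3498),np.sin(.3498),0]); O=np.array([.4188,-.2315,0])+.2226*a
    t=np.arctan2(M[:,2]@a,-M[2,2]); B=np.array([[np.cos(t),np.sin(t)],[np.sin(t),-np.cos(t)]])
    v=tcp-O; tc=1000*np.array([v@a,v[2]])
    print("t",o["time_s"],"tilt %.2f"%np.degrees(t),"side(mm/m)",M[:,2]@np.array([-a[1],a[0],0])*1000,"tcp uh",tc,"n %.1f"%(1000*v@np.array([-a[1],a[0],0])))
    print("theta %.2f"%(90-np.degrees(t+be)),"axis x at z-18: %.1f"%(np.polyval(p,-18)-27/np.cos(be)),"s at pads %.0f"%((foot-[0,-18])@D),"foot uh",tc+B@foot,"low edge uh",tc+B@low)
    print("F",np.array(o["wrist_force"]),"M",np.array(o["torque"]).round(2),"grip",o["opening"],o["grasp_force"],"q",np.array(o["q"]).round(2))
if __name__=="__main__": meas()
E
python3 meas.py
```

```text
t 15.95 tilt 25.45 side(mm/m) -2.535466847791569 tcp uh [-89.3 182.7] n 0.7
theta 54.81 axis x at z-18: -13.8 s at pads 213 foot uh [14.5 17.2] low edge uh [-10.   -0.1]
F [ 0.7  1.5 -1.6] M [0.1 0.  0. ] grip 0.26681095843113456 59.62971568107605 q [-0.8  0.1  1.9  0.5  1.   0.2]
```

```bash
python3 - <<'E'
from rig import *
w=np.ones(20);w[0]=.5;w[-5:]=[.8,.65,.5,.4,.3]
rig((-89.3,182.7),25.45,(-10,-.1),35.2,2,20,w,ct=(-12,-12),dz=-1)
E
```

```text
1 off [3.5, 0, 0.3] roty -1.4 tcp [-86.1 184. ] tilt 24.0
2 off [7.0, 0, 0.5] roty -2.5 tcp [-79.5 186.4] tilt 21.6
3 off [7.0, 0, 0.4] roty -2.5 tcp [-72.8 188.6] tilt 19.1
4 off [7.0, 0, 0.4] roty -2.5 tcp [-66.  190.6] tilt 16.7
5 off [7.0, 0, 0.3] roty -2.5 tcp [-59.2 192.3] tilt 14.2
6 off [7.1, 0, 0.2] roty -2.1 tcp [-52.3 193.9] tilt 12.2
7 off [7.1, 0, 0.2] roty -2.1 tcp [-45.3 195.2] tilt 10.1
8 off [7.1, 0, 0.2] roty -2.1 tcp [-38.3 196.3] tilt 8.1
9 off [7.1, 0, 0.2] roty -2.1 tcp [-31.2 197.1] tilt 6.0
10 off [7.1, 0, 0.2] roty -2.1 tcp [-24.1 197.7] tilt 4.0
11 off [7.1, 0, 0.2] roty -2.1 tcp [-17. 198.] tilt 1.9
12 off [7.1, 0, 0.2] roty -2.1 tcp [ -9.9 198.1] tilt -0.2
13 off [7.1, 0, 0.2] roty -2.1 tcp [ -2.8 197.9] tilt -2.2
14 off [7.1, 0, 0.2] roty -2.1 tcp [  4.3 197.4] tilt -4.3
15 off [7.1, 0, 0.2] roty -2.1 tcp [ 11.4 196.7] tilt -6.3
16 off [5.7, 0, 0.1] roty -1.6 tcp [ 17.1 196. ] tilt -8.0
17 off [4.6, 0, 0.1] roty -1.3 tcp [ 21.7 195.3] tilt -9.3
18 off [3.6, 0, 0.1] roty -1.0 tcp [ 25.2 194.6] tilt -10.3
19 off [2.9, 0, 0.0] roty -0.8 tcp [ 28.  194.1] tilt -11.1
20 off [2.1, 0, 0.0] roty -0.6 tcp [ 30.1 193.7] tilt -11.8
```

apply_moves([
  {"jaw": 0, "offset": [3.5, 0, 0.3], "rot": [0, -1.4, 0]},
  {"jaw": 0, "offset": [7, 0, 0.5], "rot": [0, -2.5, 0]},
  {"jaw": 0, "offset": [7, 0, 0.4], "rot": [0, -2.5, 0]},
  {"jaw": 0, "offset": [7, 0, 0.4], "rot": [0, -2.5, 0]},
  {"jaw": 0, "offset": [7, 0, 0.3], "rot": [0, -2.4, 0]},
])

```text
time_s: 16.58
eef_pos: [0.5718, -0.175, 0.1925]
eef_rot: [-0.021, 0.977, 0.172, 0.123]
wrist_force: [-0.2, 2.7, 4.5]
opening: 0.269
grasp_force: 58.5
```

apply_moves([
  {"jaw": 0, "offset": [7.1, 0, 0.25], "rot": [0, -2.05, 0]},
  {"jaw": 0, "offset": [7.1, 0, 0.25], "rot": [0, -2.05, 0]},
  {"jaw": 0, "offset": [7.1, 0, 0.25], "rot": [0, -2.05, 0]},
  {"jaw": 0, "offset": [7.1, 0, 0.25], "rot": [0, -2.05, 0]},
  {"jaw": 0, "offset": [7.1, 0, 0.25], "rot": [0, -2.05, 0]},
])

```text
time_s: 17.2
eef_pos: [0.6055, -0.1628, 0.1984]
eef_rot: [-0.005, 0.984, 0.173, 0.036]
wrist_force: [0.8, 2.9, 8.6]
opening: 0.264
grasp_force: 59.1
```

```bash
python3 meas.py
```

```text
t 17.25 tilt 4.14 side(mm/m) -2.89280957612021 tcp uh [-22.6 198.6] n 0.6
theta 75.09 axis x at z-18: -13.4 s at pads 212 foot uh [18.1  7.8] low edge uh [-10.9   0.1]
F [-0.5  2.6  8.9] M [ 0.8 -0.3 -0. ] grip 0.26520353532980656 59.59897041320801 q [-0.5  0.3  1.6  0.1  1.2  0.7]
```

```bash
python3 - <<'E'
from rig import *
w=[.6,1,1,1,.9,.75,.6,.5,.35,.2]
rig((-22.6,198.6),4.14,(-10.9,.1),14.9,0,10,np.array(w),ct=(-12,-12),dz=0)
E
```

```text
1 off [4.5, 0, 0.1] roty -1.3 tcp [-18.1 198.8] tilt 2.8
2 off [7.5, 0, 0.2] roty -2.2 tcp [-10.6 198.9] tilt 0.7
3 off [7.5, 0, 0.2] roty -2.2 tcp [ -3.1 198.8] tilt -1.5
4 off [7.5, 0, 0.2] roty -2.2 tcp [  4.4 198.4] tilt -3.6
5 off [6.7, 0, 0.2] roty -1.9 tcp [ 11.1 197.7] tilt -5.6
6 off [5.6, 0, 0.2] roty -1.6 tcp [ 16.6 197. ] tilt -7.2
7 off [4.5, 0, 0.1] roty -1.3 tcp [ 21.1 196.4] tilt -8.5
8 off [3.7, 0, 0.1] roty -1.1 tcp [ 24.8 195.7] tilt -9.6
9 off [2.6, 0, 0.1] roty -0.8 tcp [ 27.4 195.2] tilt -10.3
10 off [1.5, 0, 0.0] roty -0.4 tcp [ 28.8 194.9] tilt -10.8
```

apply_moves([
  {"jaw": 0, "offset": [4.5, 0, 0.1], "rot": [0, -1.3, 0]},
  {"jaw": 0, "offset": [7.5, 0, 0.2], "rot": [0, -2.1, 0]},
  {"jaw": 0, "offset": [7.5, 0, 0.2], "rot": [0, -2.1, 0]},
  {"jaw": 0, "offset": [7.5, 0, 0.2], "rot": [0, -2.1, 0]},
  {"jaw": 0, "offset": [6.7, 0, 0.2], "rot": [0, -1.9, 0]},
])

```text
time_s: 17.88
eef_pos: [0.6377, -0.1511, 0.1981]
eef_rot: [0.009, 0.984, 0.173, -0.045]
wrist_force: [2.2, 3.8, 10.4]
opening: 0.273
grasp_force: 60.0
```

apply_moves([
  {"jaw": 0, "offset": [5.6, 0, 0.2], "rot": [0, -1.6, 0]},
  {"jaw": 0, "offset": [4.5, 0, 0.1], "rot": [0, -1.3, 0]},
  {"jaw": 0, "offset": [3.7, 0, 0.1], "rot": [0, -1.1, 0]},
  {"jaw": 0, "offset": [2.6, 0, 0.1], "rot": [0, -0.8, 0]},
  {"jaw": 0, "offset": [1.5, 0, 0], "rot": [0, -0.4, 0]},
])

```text
time_s: 18.5
eef_pos: [0.6542, -0.1448, 0.1957]
eef_rot: [0.017, 0.981, 0.172, -0.089]
wrist_force: [1.2, 1.9, 14.7]
opening: 0.265
grasp_force: 60.0
```

```bash
python3 meas.py
```

```text
t 18.55 tilt -10.44 side(mm/m) -2.455054653998274 tcp uh [ 28.2 195.8] n 0.8
theta 90.04 axis x at z-18: -12.1 s at pads 213 foot uh [19.4  0.8] low edge uh [-10.6   0.8]
F [ 0.2  2.9 13.1] M [ 0.8 -0.  -0.2] grip 0.2681506321409852 59.97295618057251 q [-0.3  0.5  1.2 -0.1  1.5  0.9]
```

The cylinder stands upright (θ = 90.0°), with the foot on the table. I ease the press, open the fingers, straighten the tool and regrip on centre.

apply_moves([
  {"jaw": 0, "offset": [0, 0, -0.6], "rot": [0, 0, 0]},
  {"jaw": 0.29, "offset": [0, 0, 0], "rot": [0, 0, 0]},
  {"jaw": 0.33, "offset": [0, 0, 0], "rot": [0, 0, 0]},
  {"jaw": 0.4, "offset": [0, 0, 0], "rot": [0, 0, 0]},
  {"jaw": 0.55, "offset": [0, 0, 0], "rot": [0, 0, 0]},
])

```text
time_s: 19.18
eef_pos: [0.6509, -0.1457, 0.191]
eef_rot: [0.016, 0.98, 0.172, -0.094]
wrist_force: [-0.1, -0.3, -0.2]
opening: 0.549
grasp_force: 0.0
```

apply_moves([
  {"jaw": 0.55, "offset": [0, 0, 0], "rot": [0, 0, 0]},
  {"jaw": 0.55, "offset": [-4.7, 0, -1.5], "rot": [0, 0, 0]},
  {"jaw": 0.55, "offset": [-4.7, 0, -1], "rot": [0, 4.4, 0]},
  {"jaw": 0.55, "offset": [0, 0, 0], "rot": [0, 6, 0]},
  {"jaw": 0.55, "offset": [0, 0, 0], "rot": [0, 0, 0]},
])

```text
time_s: 19.8
eef_pos: [0.6417, -0.1495, 0.1962]
eef_rot: [0.001, 0.985, 0.172, -0.004]
wrist_force: [-1.1, 1.0, 0.2]
opening: 0.548
grasp_force: 0.0
```

```bash
python3 meas.py; python3 - <<'E'
from h import *
np.set_printoptions(precision=1,suppress=True)
o=ctrl.get_obs(); im,d,P,K,T=cam("wrist"); w,x,y,z=o["eef_rot"]; M=R.from_quat([x,y,z,w]).as_matrix()
V=1000*(P-np.array(o["eef_pos"]))@M; hsv=cv2.cvtColor(im,cv2.COLOR_RGB2HSV)
b=(hsv[...,0]>10)&(hsv[...,0]<30)&(hsv[...,1]>110)&(np.abs(V[...,1])<25)&(np.abs(V[...,0])<30)
q=V[b]; print("brass tool pct",np.percentile(q,[1,50,99],axis=0).tolist()); save("w6",im)
E
```

```text
t 19.85 tilt -0.53 side(mm/m) -0.20936456296378728 tcp uh [ 15.5 196.3] n 0.6
theta 90.04 axis x at z-18: 3.6 s at pads 214 foot uh [19.1  0.6] low edge uh [-10.9   0.6]
F [-0.4 -0.6  0.4] M [ 0.  -0.1 -0. ] grip 0.5508166796198208 0.0 q [-0.4  0.4  1.4 -0.   1.3  0.8]
brass tool pct [[-6.425881432505657, -12.34250372065464, -54.408416653261604], [12.220931411167726, -0.9959349151105535, -50.92144418812529], [16.36437988864579, 10.204901256951116, -1.077497459990606]]
```

View pics/w6.png

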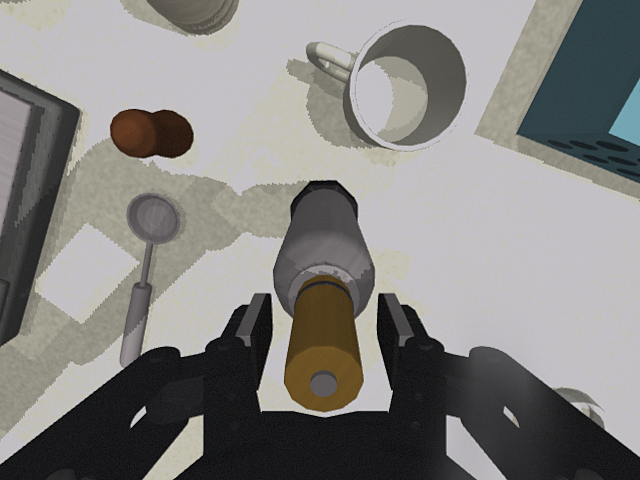

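The wrist view shows the cylinder standing free, valve at (325,370) between the open fingers. I centre on it, regrip and lift a little.

apply_moves([
  {"jaw": 0.55, "offset": [3.7, -0.8, -4], "rot": [0, 0.5, 0]},
  {"jaw": 0.4, "offset": [0, 0, 0], "rot": [0, 0, 0]},
  {"jaw": 0.3, "offset": [0, 0, 0], "rot": [0, 0, 0]},
  {"jaw": 0.15, "offset": [0, 0, 0], "rot": [0, 0, 0]},
  {"jaw": 0, "offset": [0, 0, 0], "rot": [0, 0, 0]},
])

```text
time_s: 20.52
eef_pos: [0.6464, -0.1469, 0.1998]
eef_rot: [0.0, 0.985, 0.173, 0.001]
wrist_force: [0.8, -0.4, 0.9]
opening: 0.275
grasp_force: 58.9
```

apply_moves([
  {"jaw": 0, "offset": [0, 0, 0], "rot": [0, 0, 0]},
  {"jaw": 0, "offset": [0, 0, -2], "rot": [0, 0, 0]},
  {"jaw": 0, "offset": [0, 0, -5], "rot": [0, 0, 0]},
  {"jaw": 0, "offset": [0, 0, -8], "rot": [0, 0, 0]},
  {"jaw": 0, "offset": [0, 0, -5], "rot": [0, 0, 0]},
])

```text
time_s: 21.15
eef_pos: [0.6463, -0.1467, 0.2202]
eef_rot: [-0.0, 0.985, 0.173, 0.001]
wrist_force: [-0.0, 0.2, -7.8]
opening: 0.273
grasp_force: 59.3
```

```bash
python3 meas.py
```

```text
t 21.2 tilt 0.11 side(mm/m) -1.0167792173775232 tcp uh [ 20.4 221.1] n 1.4
theta 89.99 axis x at z-18: -1.5 s at pads 218 foot uh [18.9 21. ] low edge uh [-11.1  21. ]
F [ 0.4 -1.1 -7.5] M [0. 0. 0.] grip 0.2775536706284974 59.31867063045502 q [-0.4  0.4  1.4  0.   1.4  0.8]
```

Regripped on centre and lifted 21 mm; it hangs upright and weighs ~7.5 N. Next I raise it clear and carry it along an arc past the shaker to the plate.

apply_moves([
  {"jaw": 0, "offset": [0, 0, -5], "rot": [0, 0, 0]},
  {"jaw": 0, "offset": [0, 0, -12], "rot": [0, 0, 0]},
  {"jaw": 0, "offset": [0, 0, -16], "rot": [0, 0, 0]},
  {"jaw": 0, "offset": [0, 0, -16], "rot": [0, 0, 0]},
  {"jaw": 0, "offset": [0, 0, -14], "rot": [0, 0, 0]},
])

```text
time_s: 21.82
eef_pos: [0.6465, -0.1469, 0.2846]
eef_rot: [0.0, 0.985, 0.173, 0.001]
wrist_force: [0.1, -0.1, -8.5]
opening: 0.278
grasp_force: 59.2
```

apply_moves([
  {"jaw": 0, "offset": [-0.3, -5, -7], "rot": [0, 0, 0]},
  {"jaw": 0, "offset": [-0.7, -10, -2], "rot": [0, 0, 0]},
  {"jaw": 0, "offset": [-1, -15, 0], "rot": [0, 0, 0]},
  {"jaw": 0, "offset": [-1.2, -17, 0], "rot": [0, 0, 0]},
  {"jaw": 0, "offset": [-1.2, -17, 0], "rot": [0, 0, 0]},
])

```text
time_s: 22.45
eef_pos: [0.6193, -0.0865, 0.2912]
eef_rot: [-0.0, 0.985, 0.173, 0.0]
wrist_force: [-0.4, 0.0, -7.6]
opening: 0.279
grasp_force: 59.3
```

apply_moves([
  {"jaw": 0, "offset": [-1.2, -17, 0], "rot": [0, 0, 0]},
  {"jaw": 0, "offset": [-1.2, -17, 0], "rot": [0, 0, 0]},
  {"jaw": 0, "offset": [-1.2, -17, 0], "rot": [0, 0, 0]},
  {"jaw": 0, "offset": [-1.2, -17, 0], "rot": [0, 0, 0]},
  {"jaw": 0, "offset": [-1.2, -17, 0], "rot": [0, 0, 0]},
])

```text
time_s: 23.08
eef_pos: [0.5851, -0.0092, 0.2917]
eef_rot: [-0.0, 0.985, 0.173, 0.0]
wrist_force: [0.4, 0.1, -7.4]
opening: 0.274
grasp_force: 59.3
```

apply_moves([
  {"jaw": 0, "offset": [1, -14, 0], "rot": [0, 0, 0]},
  {"jaw": 0, "offset": [4, -14, 0], "rot": [0, 0, 0]},
  {"jaw": 0, "offset": [6, -16, 0], "rot": [0, 0, 0]},
  {"jaw": 0, "offset": [6.6, -17, 0], "rot": [0, 0, 0]},
  {"jaw": 0, "offset": [6.6, -17, 0], "rot": [0, 0, 0]},
])

```text
time_s: 23.7
eef_pos: [0.5818, 0.0727, 0.2916]
eef_rot: [-0.0, 0.985, 0.173, 0.0]
wrist_force: [-0.4, 1.0, -7.5]
opening: 0.281
grasp_force: 59.3
```

apply_moves([
  {"jaw": 0, "offset": [6.6, -17, 0], "rot": [0, 0, 0]},
  {"jaw": 0, "offset": [6.6, -17, 0], "rot": [0, 0, 0]},
  {"jaw": 0, "offset": [6.6, -17, 0], "rot": [0, 0, 0]},
  {"jaw": 0, "offset": [6.6, -17, 0], "rot": [0, 0, 0]},
  {"jaw": 0, "offset": [6.6, -16, 0], "rot": [0, 0, 0]},
])

```text
time_s: 24.32
eef_pos: [0.5841, 0.1628, 0.2917]
eef_rot: [-0.0, 0.985, 0.173, 0.0]
wrist_force: [0.3, 0.8, -8.4]
opening: 0.271
grasp_force: 59.3
```

apply_moves([
  {"jaw": 0, "offset": [6, -14, 0], "rot": [0, 0, 0]},
  {"jaw": 0, "offset": [4.5, -11, 0], "rot": [0, 0, 0]},
  {"jaw": 0, "offset": [3, -7, 0], "rot": [0, 0, 0]},
  {"jaw": 0, "offset": [1.5, -4, 0], "rot": [0, 0, 0]},
  {"jaw": 0, "offset": [0, 0, 0], "rot": [0, 0, 0]},
])

```text
time_s: 24.95
eef_pos: [0.586, 0.2005, 0.2917]
eef_rot: [-0.0, 0.985, 0.173, 0.0]
wrist_force: [0.4, -0.5, -7.5]
opening: 0.275
grasp_force: 59.3
```

```bash
python3 meas.py; python3 go.py .585 .2005 .256; python3 - <<'E'
from h import *
np.set_printoptions(precision=1,suppress=True)
for c in("top","scene"):
    im,d,P,K,T=cam(c); x,y,z=P[...,0],P[...,1],P[...,2]
    m=(z>.12)&(z<.245)&(x>.5)&(x<.66)&(y>.13)&(y<.27); q=P[m]*1000
    if m.sum(): 
        for lo in range(120,240,20):
            k=(q[:,2]>=lo)&(q[:,2]<lo+20)
            if k.sum()>10: print(c,lo,k.sum(),q[k].min(0),q[k].max(0))
    if c=="scene": save("s5",im[150:400,200:540].repeat(2,0).repeat(2,1))
    m=(z>.032)&(z<.07)&(x>.36)&(x<.72)&(y>.05)&(y<.36)
    r=cv2.minAreaRect(P[m][:,:2].astype(np.float32)*1000); print(r)
E
```

```text
t 25.0 tilt 0.04 side(mm/m) -0.25042252195048736 tcp uh [ 82.4 291.7] n 348.3
theta 90.00 axis x at z-18: -1.2 s at pads 217 foot uh [81.3 92.3] low edge uh [51.3 92.3]
F [-0.1 -0.1 -7.7] M [0. 0. 0.] grip 0.2760246081553516 59.33555066585541 q [ 0.1  0.2  1.4 -0.   1.5  1.4]
25.0 [0.586  0.2002 0.2917] q [ 0.1379  0.2358  1.4201 -0.0001  1.485   1.3613] f [-0.1424 -0.0766 -7.6549] yaw 19.903756311810515 zax [ 0.0007 -0.     -1.    ] tool delta mm [-0.8758 -0.6055 35.6548]
top 120 19 [571.2 169.6 120.4] [605.2 177.7 133.4]
((541.0609741210938, 203.97335815429688), (207.4959259033203, 257.0954284667969), 83.50698852539062)
scene 120 215 [558.5 163.9 120.2] [617.5 224.6 140. ]
scene 140 156 [569.6 169.3 140. ] [613.  218.2 159.9]
scene 160 164 [567.6 169.1 160.1] [613.8 216.6 179.9]
scene 180 164 [562.9 168.8 180. ] [612.7 218.1 200. ]
scene 200 178 [564.8 169.4 200. ] [613.1 214.4 219.9]
scene 220 180 [562.5 170.3 220.1] [613.8 216.5 240. ]
((545.1729736328125, 200.29400634765625), (207.86964416503906, 263.82257080078125), 83.14860534667969)
```

apply_moves([
  {"jaw": 0, "offset": [0, 0, 5], "rot": [0, 0, 0]},
  {"jaw": 0, "offset": [0, 0, 9], "rot": [0, 0, 0]},
  {"jaw": 0, "offset": [0, 0, 9], "rot": [0, 0, 0]},
  {"jaw": 0, "offset": [0, 0, 6], "rot": [0, 0, 0]},
  {"jaw": 0, "offset": [0, 0, 3], "rot": [0, 0, 0]},
])

```text
time_s: 25.72
eef_pos: [0.5857, 0.2005, 0.2589]
eef_rot: [-0.0, 0.985, 0.173, -0.0]
wrist_force: [0.2, 0.8, -7.4]
opening: 0.277
grasp_force: 59.3
```

apply_moves([
  {"jaw": 0, "offset": [0, 0, 1], "rot": [0, 0, 0]},
  {"jaw": 0, "offset": [0, 0, 0.8], "rot": [0, 0, 0]},
  {"jaw": 0, "offset": [0, 0, 0.7], "rot": [0, 0, 0]},
  {"jaw": 0, "offset": [0, 0, 0.5], "rot": [0, 0, 0]},
  {"jaw": 0, "offset": [0, 0, 0], "rot": [0, 0, 0]},
])

```text
time_s: 26.35
eef_pos: [0.586, 0.2006, 0.2567]
eef_rot: [-0.0, 0.985, 0.173, 0.0]
wrist_force: [0.1, 0.8, -7.5]
opening: 0.278
grasp_force: 59.3
```

apply_moves([
  {"jaw": 0, "offset": [0, 0, 0.5], "rot": [0, 0, 0]},
  {"jaw": 0, "offset": [0, 0, 0.3], "rot": [0, 0, 0]},
  {"jaw": 0, "offset": [0, 0, 0.3], "rot": [0, 0, 0]},
  {"jaw": 0, "offset": [0, 0, 0.2], "rot": [0, 0, 0]},
  {"jaw": 0, "offset": [0, 0, 0], "rot": [0, 0, 0]},
])

```text
time_s: 26.98
eef_pos: [0.5862, 0.2006, 0.2558]
eef_rot: [-0.0, 0.985, 0.173, 0.001]
wrist_force: [0.4, 0.9, -5.5]
opening: 0.276
grasp_force: 59.4
```

apply_moves([
  {"jaw": 0, "offset": [0, 0, 0.3], "rot": [0, 0, 0]},
  {"jaw": 0, "offset": [0, 0, 0.2], "rot": [0, 0, 0]},
  {"jaw": 0, "offset": [0, 0, 0.2], "rot": [0, 0, 0]},
  {"jaw": 0, "offset": [0, 0, 0], "rot": [0, 0, 0]},
  {"jaw": 0, "offset": [0, 0, 0], "rot": [0, 0, 0]},
])

```text
time_s: 27.6
eef_pos: [0.5864, 0.2006, 0.2557]
eef_rot: [-0.0, 0.985, 0.173, 0.001]
wrist_force: [-1.0, -1.0, 4.9]
opening: 0.278
grasp_force: 60.4
```

```bash
python3 meas.py
```

```text
t 27.65 tilt 0.14 side(mm/m) -0.3376244115834766 tcp uh [ 83.  255.7] n 348.5
theta 90.05 axis x at z-18: -1.3 s at pads 218 foot uh [81.4 55.8] low edge uh [51.4 55.9]
F [-1.5 -0.7  6.3] M [0.  0.5 0. ] grip 0.27671994499944785 60.456647872924805 q [0.1 0.3 1.5 0.  1.4 1.4]
```

apply_moves([
  {"jaw": 0, "offset": [0, 0, -0.5], "rot": [0, 0, 0]},
  {"jaw": 0.29, "offset": [0, 0, 0], "rot": [0, 0, 0]},
  {"jaw": 0.33, "offset": [0, 0, 0], "rot": [0, 0, 0]},
  {"jaw": 0.42, "offset": [0, 0, 0], "rot": [0, 0, 0]},
  {"jaw": 0.6, "offset": [0, 0, 0], "rot": [0, 0, 0]},
])

```text
time_s: 28.28
eef_pos: [0.5859, 0.2005, 0.2548]
eef_rot: [-0.0, 0.985, 0.173, 0.0]
wrist_force: [0.2, -0.5, 0.2]
opening: 0.595
grasp_force: 0.0
```

apply_moves([
  {"jaw": 0.6, "offset": [0, 0, 0], "rot": [0, 0, 0]},
  {"jaw": 0.6, "offset": [0, 0, -8], "rot": [0, 0, 0]},
  {"jaw": 0.6, "offset": [0, 0, -20], "rot": [0, 0, 0]},
  {"jaw": 0.6, "offset": [0, 0, -25], "rot": [0, 0, 0]},
  {"jaw": 0.6, "offset": [0, 0, -25], "rot": [0, 0, 0]},
])

```text
time_s: 28.9
eef_pos: [0.5863, 0.2006, 0.3359]
eef_rot: [-0.0, 0.985, 0.173, 0.001]
wrist_force: [-0.8, -0.6, -0.2]
opening: 0.601
grasp_force: 0.0
```

```bash
python3 go.py .4332 .158 .06; python3 - <<'E'
from h import *
np.set_printoptions(precision=1,suppress=True)
im,d,P,K,T=cam("scene"); x,y,z=P[...,0],P[...,1],P[...,2]
for lo in (.08,.12,.16,.2,.26):
    m=(z>lo)&(z<lo+.04)&(x>.5)&(x<.66)&(y>.13)&(y<.27); q=P[m]*1000
    if m.sum()>5: print(lo,m.sum(),q.min(0),q.max(0))
E
```

```text
28.9 [0.5863 0.2006 0.3359] q [0.1383 0.2142 1.3592 0.0002 1.5655 1.3614] f [-0.8485 -0.5897 -0.1741] yaw 19.921262161527615 zax [ 0.0027  0.0006 -1.    ] tool delta mm [-159.1629  -12.2459  275.4484]
0.08 355 [559.2 165.8  80. ] [617.9 226.5 119.8]
0.12 314 [564.1 168.6 120.1] [613.7 216.6 159.9]
0.16 326 [563.7 169.  160. ] [614.  218.7 199.9]
0.2 381 [561.3 169.2 200.2] [613.2 218.5 239.8]
0.26 179 [576.8 184.5 260.1] [598.6 206.4 299.7]
```

The cylinder stands upright on the plate by itself. Now over to the HOLD key.

apply_moves([
  {"jaw": 0.6, "offset": [-15, -1.2, -5], "rot": [0, 0, 0]},
  {"jaw": 0.6, "offset": [-30, -2.4, 0], "rot": [0, 0, 0]},
  {"jaw": 0, "offset": [-34, -2.6, 0], "rot": [0, 0, 0]},
  {"jaw": 0, "offset": [-34, -2.6, 0], "rot": [0, 0, 0]},
  {"jaw": 0, "offset": [-30, -2.4, 0], "rot": [0, 0, 0]},
])

```text
time_s: 29.58
eef_pos: [0.4452, 0.1619, 0.3371]
eef_rot: [-0.0, 0.985, 0.173, -0.0]
wrist_force: [0.3, -0.1, -0.2]
opening: 0.003
grasp_force: 0.0
```

apply_moves([
  {"jaw": 0, "offset": [-16, -1, 20], "rot": [0, 0, 0]},
  {"jaw": 0, "offset": [0, 0, 50], "rot": [0, 0, 0]},
  {"jaw": 0, "offset": [0, 0, 55], "rot": [0, 0, 0]},
  {"jaw": 0, "offset": [0, 0, 50], "rot": [0, 0, 0]},
  {"jaw": 0, "offset": [0, 0, 35], "rot": [0, 0, 0]},
])

```text
time_s: 30.2
eef_pos: [0.4296, 0.1576, 0.1252]
eef_rot: [-0.0, 0.985, 0.173, -0.001]
wrist_force: [-0.1, 1.1, 0.6]
opening: -0.002
grasp_force: 0.0
```

apply_moves([
  {"jaw": 0, "offset": [0, 0, 20], "rot": [0, 0, 0]},
  {"jaw": 0, "offset": [0, 0, 20], "rot": [0, 0, 0]},
  {"jaw": 0, "offset": [0, 0, 20], "rot": [0, 0, 0]},
  {"jaw": 0, "offset": [0, 0, 0], "rot": [0, 0, 0]},
  {"jaw": 0, "offset": [0, 0, 0], "rot": [0, 0, 0]},
])

```text
time_s: 30.82
eef_pos: [0.4323, 0.1579, 0.0686]
eef_rot: [-0.0, 0.985, 0.173, 0.001]
wrist_force: [0.1, 0.3, 0.3]
opening: -0.001
grasp_force: 0.0
```

```bash
python3 go.py .4332 .158 .06
```

```text
30.825 [0.4323 0.1579 0.0686] q [0.0911 0.1519 2.0137 0.0003 0.975  1.3141] f [0.0672 0.3276 0.3239] yaw 19.923290598352686 zax [ 0.001   0.0003 -1.    ] tool delta mm [0.8787 0.1754 8.5589]
```

Press: from 0.0686 to 0.0425.

apply_moves([
  {"jaw": 0, "offset": [0.8, 0, 10], "rot": [0, 0, 0]},
  {"jaw": 0, "offset": [0, 0, 8], "rot": [0, 0, 0]},
  {"jaw": 0, "offset": [0, 0, 4], "rot": [0, 0, 0]},
  {"jaw": 0, "offset": [0, 0, 2.5], "rot": [0, 0, 0]},
  {"jaw": 0, "offset": [0, 0, 1.5], "rot": [0, 0, 0]},
])

```text
time_s: 31.45
eef_pos: [0.4336, 0.1582, 0.0443]
eef_rot: [0.0, 0.985, 0.173, -0.0]
wrist_force: [-14.5, -3.5, 42.2]
opening: -0.0
grasp_force: 21.3
```

apply_moves([
  {"jaw": 0, "offset": [0, 0, 0.3], "rot": [0, 0, 0]},
  {"jaw": 0, "offset": [0, 0, 0], "rot": [0, 0, 0]},
  {"jaw": 0, "offset": [0, 0, 0], "rot": [0, 0, 0]},
  {"jaw": 0, "offset": [0, 0, 0], "rot": [0, 0, 0]},
  {"jaw": 0, "offset": [0, 0, 0], "rot": [0, 0, 0]},
])

```text
time_s: 32.08
eef_pos: [0.4336, 0.1582, 0.0445]
eef_rot: [0.0, 0.985, 0.173, 0.0]
wrist_force: [-13.1, -2.6, 35.4]
opening: 0.004
grasp_force: 17.8
```

apply_moves([
  {"jaw": 0, "offset": [0, 0, -5], "rot": [0, 0, 0]},
  {"jaw": 0, "offset": [0, 0, -15], "rot": [0, 0, 0]},
  {"jaw": 0, "offset": [0, 0, -25], "rot": [0, 0, 0]},
  {"jaw": 0, "offset": [-5, 0, -25], "rot": [0, 0, 0]},
  {"jaw": 0, "offset": [0, 0, 0], "rot": [0, 0, 0]},
])

```text
time_s: 32.7
eef_pos: [0.43, 0.1566, 0.1138]
eef_rot: [0.0, 0.985, 0.173, 0.003]
wrist_force: [0.1, -0.6, 0.1]
opening: -0.002
grasp_force: 0.0
```

```bash
python3 - <<'E'
from h import *
im,d,P,K,T=cam("scene"); x,y,z=P[...,0],P[...,1],P[...,2]
for lo in (.08,.14,.2,.26):
    m=(z>lo)&(z<lo+.04)&(x>.5)&(x<.66)&(y>.13)&(y<.27); q=P[m]*1000
    if m.sum()>5: print(lo,m.sum(),q.min(0).round(),q.max(0).round())
o=ctrl.get_obs(); print(o["time_s"],o["eef_pos"],o["wrist_force"]); save("end",im)
print(ctrl.hand_in())
E
```

```text
0.08 354 [559. 165.  80.] [620. 222. 120.]
0.14 319 [562. 170. 140.] [614. 217. 180.]
0.2 374 [565. 169. 200.] [613. 217. 240.]
0.26 180 [577. 184. 260.] [599. 208. 300.]
32.75 [0.42910888 0.15651533 0.11251488] [-0.01990073  0.27694666  0.42484223]
the job is handed in; nothing more can be done
None
```

I handed the job in at about 33 s: ON and ZERO were pressed, the cylinder was tipped up on its foot and stands upright on the plate, and HOLD was pressed last; the HOLD press briefly read 42 N at the wrist, through the fingertips.

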